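# Valve to the bottom: turn the balance-bike wheel by its spokes

## Task

Turn the small bicycle wheel in its stand until its valve is at the very bottom of the rim, with the stem pointing straight up at the hub, ready for the pump. Turn it with a fingertip on the spokes: push one spoke round, draw the finger out, then push another, until the wheel is there and left standing still. Nothing is to be lifted: do not push on the valve stem, do not shift or tip the stand, and leave the things lying beside it where they are.

Things in the scene. Friction and masses are not known exactly. Their poses are not given: they have to be found in the camera images.
- stand: Dark steel wheel stand, 250 mm (x) by 360 mm (y), 4 to 5 kg, standing loose on the shelf; not to be moved. Origin: middle of its footprint. Its x axis points away from the robot side, y left, z up; yawed up to 20 degrees. It carries a wheel that leans back 30 degrees: in the stand's frame the wheel's upward direction is (0.5, 0, 0.866) and the axle, away from the robot, (0.866, 0, -0.5).
- front_bar (a point): Middle of the stand's front bar, 32 mm from the hub centre along the axle on the robot's side: a 10 mm round steel bar along the stand's y between two posts at y = +-174 mm that end just above hub height. It divides the wheel's face into an upper and a lower half; the axle nut stands 11 mm out in front of this point. A like bar runs 32 mm behind the hub.
- hub (a point): Centre of the wheel's hub, on the axle and in the middle plane of the wheel, 165 mm above the shelf, straight above the stand's origin. The black hub is 44 mm in diameter and 44 mm long.
- wheel (a joint): Turning angle, rad. 0 (or 6.283) is wanted: valve at the very bottom, stem pointing up at the hub, one spoke exactly upwards. Grows clockwise as seen from the robot; starts at 2.5 to 3.8 (valve near the top); turns either way (limits -1 and 7.3). Friction of 0.15 N m: it stays where it is left, about 2 N on a spoke turns it.
- spokes: Five equal straight aluminium spokes 72 degrees apart, each 12 mm wide, 14 mm thick along the axle, free from 22 mm (hub) to 106 mm radius (rim). Origin: hub centre; one spoke lies along its +z, x is the axle. At wheel angle q they stand at q + k * 72 degrees, clockwise (seen from the robot) from the wheel's upward direction. Rim and black tyre: 106 to 150 mm radius, 36 mm wide.
- valve: The valve, fixed to the rim and midway between two spokes: a brass stem 8 mm in diameter with a black cap 10 mm in diameter, running from the rim (106 mm radius) inwards to 76 mm from the hub centre. The origin of this body is the hub centre; the stem lies on its own -z axis.
- valve_tip (a point): Inner end of the valve cap, 76 mm from the hub centre, in the middle plane of the wheel.
- remote: Wooden speaker remote with a round rubber button, 130 x 42 x 19 mm, lying loose on the shelf; origin under its middle, long side along its x. Leave alone.
- gauge: Small black plastic stylus gauge with a raised beam, 105 x 30 x 26 mm, lying loose on the shelf; origin under its middle, long side along x. Leave alone.
- coaster: Round cork coaster, 94 mm in diameter, 8 mm thick, lying loose on the shelf; origin under its middle. Leave alone.
- pump: Hand pump with a black T handle, 200 mm long, up to 70 mm wide and 28 mm high, fast on the shelf; its body lies along x, the handle at +x. Origin under its middle. Only an obstacle.

How it is judged:
By the outcome, as a careful person would: the job done as asked, in the order asked, and still so for the second after the job is handed in, with the robot touching nothing.
It also fails if it takes over 54 s, if anything falls off the work surface, if the arm or the gripper's body presses on something with over 40 N, if the wrist force passes 120 N, or if a joint passes its speed limit or range.

## Robot

A 6-joint arm with a two-finger parallel gripper is mounted at the origin on the work surface. World frame = base frame: x ahead of the robot, y to its left, z up, the work surface at z = 0. Lengths are in m, angles in rad, forces in N, time in s.
With the tool pointing down it reaches from about 0.225 to 0.875 m from the base axis. Payload 3.4 kg.
Tool frame: the origin (TCP) lies at the very end of the fingers, on their centre line; the grasp point (between the pads) lies 19 mm behind it; z points along the fingers, y is the direction in which the jaws open and shut (so a half turn about z gives the same grasp; the last joint's range is limited). The gripper opens to 85 mm and grips with 20 to 120 N. Pads are 22 mm wide; open, the fingers measure 114 mm over their backs; the gripper's body (76 mm by 85 mm) begins 54 mm behind the grasp point. The pads swing forward as they close: fully open they stand 13 mm farther back than shut.
Start: joints at [-1.407, 0.276, 1.505, -0, 1.361, -0.121], TCP at [0.162, -0.552, 0.206] pointing down, gripper open.
Joint ranges: [-2.89, 2.89], [-0.75, 2.08], [0.22, 2.7], [-1.18, 4.32], [0.11, 2.71], [-2.7, 2.7]. Speed limits (rad/s): [2.57, 2.57, 3.14, 3.14, 3.14, 3.14].

## Interface

Orientations are given as a unit quaternion [w, x, y, z].
In Python, from rig import manip, eyes gives the robot as it stands. The module is installed in compiled form; this text tells all that it offers.
- The arm moves only by the tool servo_tool, never from a script. Its argument "deltas" is one flat list of numbers, 6 for each row, row after row: the shift along the tool's x, y, z in cm, then the turn, a rotation vector about the tool's x, y, z in degrees. A call has 1 to 20 rows; each row shifts and turns the pose as measured when the row begins, along the tool's axes as they then stand; what a row does not reach is not made up. A row lasts 1/10 s, in which the tool goes at most 50 mm and 8.59 degrees, less where a joint would pass 70% of its speed; a pose out of reach is approached as far as the arm can. A call with a gripper value outside its range is refused whole. "jaw" is the finger opening in cm, from 0 to 8.54, set as the call begins (left out, the last holds). The fingers move at their own pace and stop on an object; "grip_force" is the grip in N (left out, the last holds). Time passes only in rows, so rows that do not move let the fingers close. It gives the time, the measured TCP pose, the force and the opening at its end, in the units of the state.
- manip.get_state(): the state, without advancing time (a new reading comes with each control period).
- eyes.get_image(name): name is "side" or "top" or "wrist"; returns (picture, depth): 480x640x3 uint8, red, green, blue; 480x640 float32, m along the optical axis (not along the pixel's ray), 0 where there is no reading.
- eyes.get_calibration(name): a dict with "camera_matrix" (3x3 intrinsics, pixels), "rvec" (rotation vector, rad) and "tvec" (3), from world to camera coordinates, as OpenCV has them. Camera axes: x right, y down, z forward; pixel columns grow to the right and rows downward; lengths in m; the calibration is good to about 2 mm. The wrist camera is an equidistant fisheye: a pixel r from the principal point sees the ray r / f radians off the axis. A picture is of the moment at which its call begins: read the wrist's pose just before it. get_calibration takes no time and is no camera call; for the wrist camera it gives the pose at the moment of the call.
- manip.sign_off(): hands the job in, once; it reports no verdict.
The state is a dict: "clock": time; "qpos": joint angles; "qd": joint speeds; "effort": joint torques, N m; "position": TCP position; "ee_rot": TCP orientation; "contact_force": force on the tool from outside, world axes, zero at the start; "moment": the same for the moment, N m; "width": finger opening in m.
Only numpy, scipy, OpenCV 4.12 (cv2) and the standard library are available. Lean on these libraries where they do the work, as an engineer would, in place of code of your own. Each camera call takes 0.05 s, during which the arm holds its last target.

## Working session

There is one attempt and no reset: what is moved stays moved. The work goes in short steps, Python scripts to look and compute and a tool call to move; the robot and the scene stay as the last step left them, time stands still between calls to the robot, and variables do not carry over. Pictures are saved under pics/ and viewed, and the job is handed in when it is done.

Besides the shell and the picture viewer there is one more tool, called after "Call:" as name(argument=value, ...), one argument or row to a line, values as JSON. servo_tool: Moves the arm, as the interface text tells. Its arguments: {"type":"object","properties":{"deltas":{"type":"array","items":{"type":"number"}},"jaw":{"type":"number"},"grip_force":{"type":"number"}},"required":["deltas"]}

```bash
mkdir -p pics
python3 - <<'E'
from rig import manip, eyes
import cv2,numpy as np
s=manip.get_state();print(s)
for n in ["side","top","wrist"]:
    im,d=eyes.get_image(n);cv2.imwrite(f"pics/{n}0.png",im[:,:,::-1]);np.savez(f"pics/{n}0.npz",im=im,d=d)
    print(n,eyes.get_calibration(n))
E
```

```text
{'clock': 0.0, 'qpos': array([-1.40698581e+00,  2.76606434e-01,  1.50612561e+00, -7.26601364e-06,
        1.36069012e+00, -1.21011083e-01]), 'qd': array([-0.00041278,  0.00093587,  0.00122911,  0.00089727,  0.00038305,
        0.002006  ]), 'effort': array([ 1.64045182e-04, -4.16766572e+01, -2.45802712e+01, -3.77237177e-05,
        1.11554601e-02,  1.17246466e-05]), 'position': array([ 0.16146018, -0.55127602,  0.20553622]), 'ee_rot': array([-9.14470126e-04,  9.89876186e-01,  1.41930614e-01, -2.31256216e-05]), 'contact_force': array([-0.20902278, -0.25007529,  0.68570427]), 'moment': array([-0.04619609,  0.01359602,  0.03885491]), 'width': 0.08553202308672092}
side {'camera_matrix': array([[511.40800046,   0.        , 333.12264045],
       [  0.        , 511.40800046, 245.20383898],
       [  0.        ,   0.        ,   1.        ]]), 'rvec': array([ 2.08469325, -0.12241344,  0.05379699]), 'tvec': array([-0.54784079,  0.13966278,  1.15456895])}
top {'camera_matrix': array([[454.23988724,   0.        , 326.25171174],
       [  0.        , 454.23988724, 242.40671279],
       [  0.        ,   0.        ,   1.        ]]), 'rvec': array([ 2.18354956, -2.14538547,  0.14010231]), 'tvec': array([0.0017159 , 0.56121004, 1.04526567])}
wrist {'camera_matrix': array([[371.64829954,   0.        , 315.85944832],
       [  0.        , 371.64829954, 236.54787507],
       [  0.        ,   0.        ,   1.        ]]), 'rvec': array([-2.29671424,  1.72133191,  0.28037962]), 'tvec': array([-0.57525206, -0.04092146,  0.38109765])}
```

View pics/side0.png

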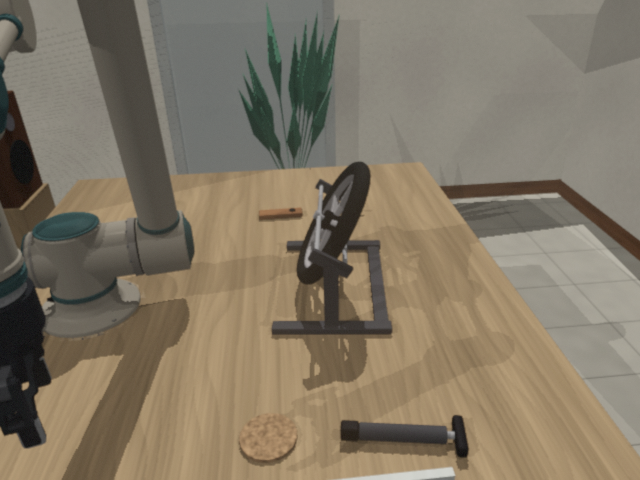

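View pics/top0.png

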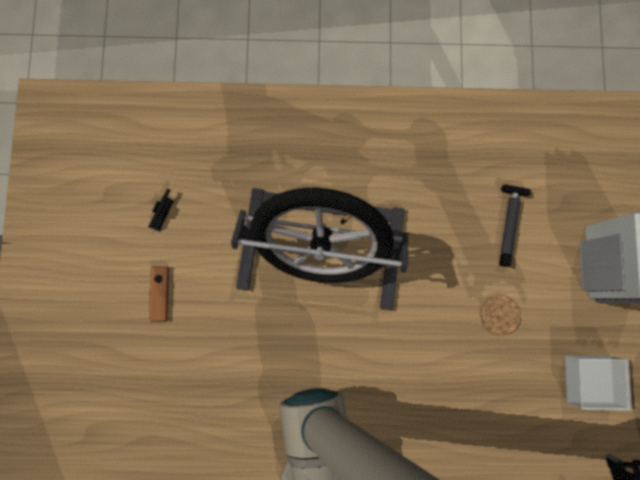

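View pics/wrist0.png

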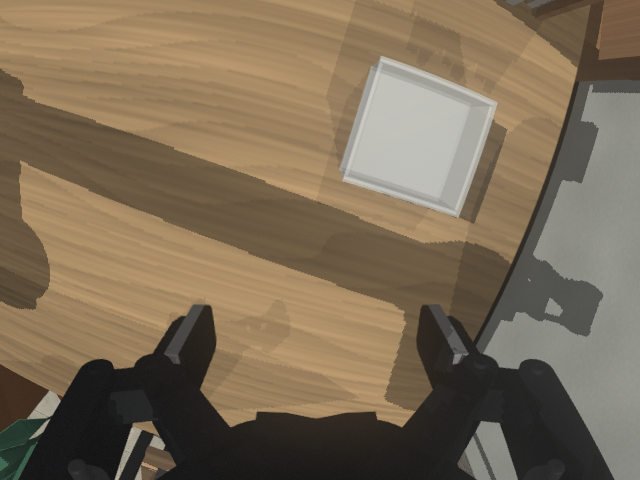

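```bash
cat > h.py <<'E'
import numpy as np,cv2
from rig import manip,eyes
def cal(n):
    c=eyes.get_calibration(n);R=cv2.Rodrigues(c['rvec'])[0];return c['camera_matrix'],R,c['tvec'].ravel()
def ray(n,u,v,c=None):
    K,R,t=c or cal(n)
    p=np.array([(u-K[0,2])/K[0,0],(v-K[1,2])/K[1,1]])
    if n=='wrist':
        r=np.hypot(*p); d=np.array([*(np.sin(r)*p/max(r,1e-9)),np.cos(r)])
    else: d=np.array([*p,1.])
    o=-R.T@t; d=R.T@d; return o,d/np.linalg.norm(d)
def onplane(n,u,v,p0,nn,c=None):
    o,d=ray(n,u,v,c); s=((p0-o)@nn)/(d@nn); return o+s*d
def proj(n,X,c=None):
    K,R,t=c or cal(n); p=R@np.asarray(X)+t
    if n=='wrist':
        th=np.arctan2(np.hypot(p[0],p[1]),p[2]); q=p[:2]/max(np.hypot(*p[:2]),1e-9)*th
    else: q=p[:2]/p[2]
    return q*K[0,0]+K[:2,2]
def deproj(n,u,v,d,c=None):
    K,R,t=c or cal(n)
    p=np.array([(u-K[0,2])/K[0,0]*d,(v-K[1,2])/K[1,1]*d,d]); return R.T@(p-t)
E
python3 - <<'E'
from h import *
z=np.load('pics/top0.npz');im=z['im'];d=z['d']
c=im[170:330,220:430];cv2.imwrite('pics/topz.png',cv2.resize(c,None,fx=3.8,fy=3.7,interpolation=cv2.INTER_CUBIC)[:,:,::-1])
for u,v in [(320,240),(320,220),(345,220),(240,242),(402,264)]: print(u,v,d[v,u],deproj('top',u,v,d[v,u]))
z=np.load('pics/side0.npz');im=z['im']
c=im[150:350,250:410];cv2.imwrite('pics/sidez.png',cv2.resize(c,None,fx=3,fy=3,interpolation=cv2.INTER_CUBIC)[:,:,::-1])
E
```

```text
320 240 0.92047036 [0.54687027 0.02577831 0.19105927]
320 220 0.8873218 [0.58154072 0.02632471 0.2286005 ]
345 220 0.8831601 [ 0.5816672  -0.02229564  0.2332448 ]
240 242 0.92351675 [0.5404513  0.18833442 0.18575855]
402 264 0.91183376 [ 0.50076457 -0.13971104  0.19571663]
```

View pics/topz.png

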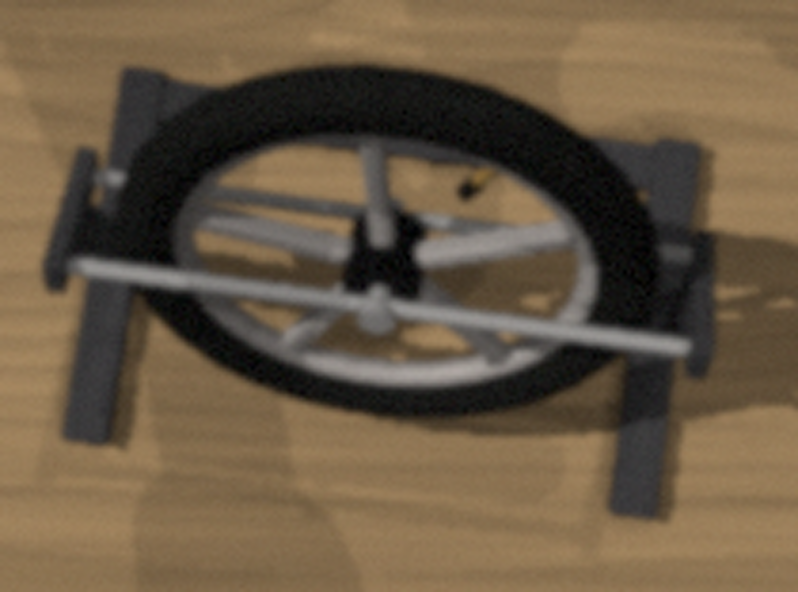

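View pics/sidez.png

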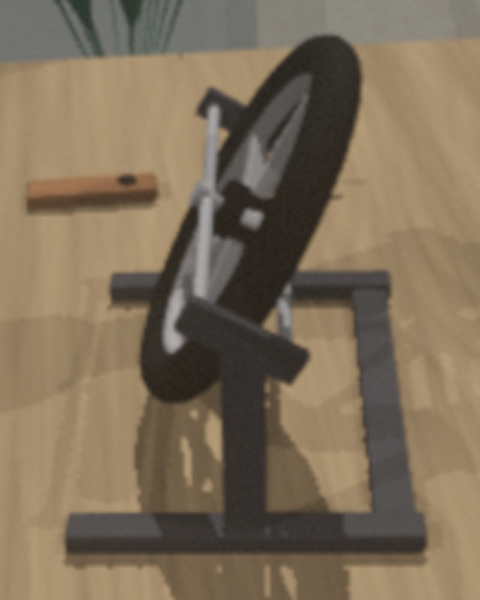

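```bash
cat >> h.py <<'E'
def frame(H,psi):
    Rz=np.array([[np.cos(psi),-np.sin(psi),0],[np.sin(psi),np.cos(psi),0],[0,0,1]])
    u=Rz@[.5,0,.8660254]; a=Rz@[.8660254,0,-.5]; y=Rz@[0,1.,0]; return u,a,y
E
python3 - <<'E'
from h import *
z=np.load('pics/top0.npz');d=z['d']
Z=np.array([0,0,1.])
f=lambda x,y:(220+x/3.8-.37,170+y/3.7-.37)
L=onplane('top',*f(80,265),Z*.181,Z);R=onplane('top',*f(690,347),Z*.181,Z);N=onplane('top',*f(378,303),Z*.181,Z)
print(L,R,np.linalg.norm(L-R),N,(L+R)/2)
v=L-R;psi=np.arctan2(-v[0],v[1]);print('psi',np.degrees(psi))
# feet front ends & back bar
c=[(90,440),(638,515),(143,70),(680,145)]
for q in c: print(q,onplane('top',*f(*q),Z*.02,Z))
M=(L+R)/2
H=M+.032*frame(M,psi)[1];print('H',H)
Rz=frame(H,psi)
for q in [(80,265),(690,347),(372,150),(470,188)]:
    uu,vv=map(int,f(*q));print(d[vv,uu])
u,a,y=Rz
for nm,q in dict(sp1=(370,145),sp2=(570,235),sp3=(495,352),sp4=(290,340),sp5=(205,225),valvetip=(465,190)).items():
    P=onplane('top',*f(*q),H,a)-H; print(nm,np.degrees(np.arctan2(-P@y,P@u)),np.linalg.norm(P))
# tyre ellipse
K,Rc,t=cal('wrist');p=-Rc.T@t
s=manip.get_state();w,x,yy,zz=s['ee_rot']
from scipy.spatial.transform import Rotation as Ro
T=Ro.from_quat([x,yy,zz,w]).as_matrix();print('cam in tool',T.T@(p-s['position']),'\n',T, T.T@Rc.T)
for q in [(0,0,0)]: print(proj('side',H),proj('side',M),proj('side',M+.174*y),proj('side',M-.174*y))
E
```

```text
[0.54257525 0.18786845 0.181     ] [ 0.50303724 -0.14070429  0.181     ] 0.3309430460489179 [0.52438269 0.02721711 0.181     ] [0.52280625 0.02358208 0.181     ]
psi -6.86155729486385
(90, 440) [0.44893953 0.2062479  0.02      ]
(638, 515) [ 0.40707538 -0.13620492  0.02      ]
(143, 70) [0.69170807 0.18171731 0.02      ]
(680, 145) [ 0.64813283 -0.16288772  0.02      ]
H [0.55032057 0.02027121 0.165     ]
0.922047
0.9203491
0.86258537
0.88383234
sp1 -10.631534583910208 0.09719444844541178
sp2 64.52405650918081 0.1017729997498112
sp3 139.1154525553913 0.1014949377947252
sp4 -149.92076412940347 0.10781348238522866
sp5 -84.84480958966678 0.10371476407741459
valvetip 25.451300675596045 0.07718577741827488
cam in tool [ 0.08182465  0.00053781 -0.16855464] 
 [[ 9.59718986e-01  2.80961622e-01 -1.88297742e-04]
 [ 2.80961609e-01 -9.59718016e-01  1.37969373e-03]
 [ 2.06928251e-04 -1.37702270e-03 -9.99999030e-01]] [[-3.54757934e-04 -9.48304831e-01 -3.17360713e-01]
 [ 9.99999181e-01 -7.26759367e-04  1.05379072e-03]
 [-1.22995970e-03 -3.17360080e-01  9.48304311e-01]]
[330.79976494 222.99136308] [318.17799408 216.63802098] [320.61216362 185.72347754] [314.99327418 257.08473595]
```

```bash
cat >> h.py <<'E'
from scipy.spatial.transform import Rotation as Ro, Slerp
H=np.array([.550,.022,.165]);PSI=np.radians(-7.0)
U,A,Y=frame(H,PSI)
RW=np.column_stack([U,-Y,A])   # tool x=up, y=right(clockwise at top), z=axle
def pose():
    s=manip.get_state();w,x,y,z=s['ee_rot'];return s['position'],Ro.from_quat([x,y,z,w]),s
def W(p): return H+RW@np.array(p)       # wheel coords (up,right,depth) -> world
def plan(p0,R0,wps):
    """wps: list of (p,Rot,nrows). prints rows"""
    for p1,R1,n in wps:
        sl=Slerp([0,1],Ro.concatenate([R0,R1]));P=p0;Q=R0;rows=[]
        for i in range(1,n+1):
            pn=p0+(p1-p0)*i/n;qn=sl(i/n)
            d=Q.inv().apply(pn-P)*100;r=(Q.inv()*qn).as_rotvec(degrees=True)
            rows.append(np.r_[np.round(d,2),np.round(r,1)]);P,Q=pn,qn
        print(', '.join(','.join(f'{x:g}' for x in r) for r in rows));p0,R0=p1,R1
def st():
    p,R,s=pose();print('t',round(s['clock'],2),'p',p.round(4),'wheel',(RW.T@(p-H)*1000).round(1),'roterr',(Ro.from_matrix(RW).inv()*R).as_rotvec(degrees=True).round(1),'F',(RW.T@s['contact_force']).round(1),'q',s['qpos'].round(2),'w',round(s['width'],4))
E
python3 - <<'E'
from h import *
p,R,s=pose();RT=Ro.from_matrix(RW)
p2=W([.075,-.035,-.12]);print(p2)
mid=Slerp([0,1],Ro.concatenate([R,RT]))(.5)
plan(p,R,[(np.array([.33,-.30,.36]),mid,14),(p2,RT,14)])
E
```

```text
[0.48833749 0.06483405 0.28995191]
1.66,-1.39,-1.1,-0.4,2.1,0.8, 1.68,-1.4,-1.05,-0.4,2.1,0.8, 1.7,-1.41,-1,-0.4,2.1,0.8, 1.72,-1.43,-0.94,-0.4,2.1,0.8, 1.73,-1.45,-0.89,-0.4,2.1,0.8, 1.75,-1.46,-0.84,-0.4,2.1,0.8, 1.76,-1.48,-0.79,-0.4,2.1,0.8, 1.76,-1.5,-0.73,-0.4,2.1,0.8, 1.77,-1.51,-0.68,-0.4,2.1,0.8, 1.77,-1.53,-0.63,-0.4,2.1,0.8, 1.78,-1.55,-0.57,-0.4,2.1,0.8, 1.78,-1.57,-0.52,-0.4,2.1,0.8, 1.77,-1.59,-0.46,-0.4,2.1,0.8, 1.77,-1.61,-0.41,-0.4,2.1,0.8
0.98,-2.53,0.99,-0.4,2.1,0.8, 0.91,-2.55,1,-0.4,2.1,0.8, 0.84,-2.57,1.01,-0.4,2.1,0.8, 0.77,-2.59,1.02,-0.4,2.1,0.8, 0.69,-2.6,1.03,-0.4,2.1,0.8, 0.62,-2.62,1.03,-0.4,2.1,0.8, 0.55,-2.64,1.04,-0.4,2.1,0.8, 0.48,-2.65,1.03,-0.4,2.1,0.8, 0.4,-2.66,1.03,-0.4,2.1,0.8, 0.33,-2.68,1.02,-0.4,2.1,0.8, 0.26,-2.69,1.01,-0.4,2.1,0.8, 0.18,-2.7,1,-0.4,2.1,0.8, 0.11,-2.71,0.99,-0.4,2.1,0.8, 0.04,-2.72,0.97,-0.4,2.1,0.8
```

Call:
servo_tool(
  deltas=[1.7,-1.4,-1.0,-0.4,2.1,0.8,1.7,-1.4,-1.0,-0.4,2.1,0.8,1.7,-1.4,-1,-0.4,2.1,0.8,1.7,-1.4,-0.9,-0.4,2.1,0.8,1.7,-1.5,-0.9,-0.4,2.1,0.8,1.7,-1.5,-0.8,-0.4,2.1,0.8,1.8,-1.5,-0.8,-0.4,2.1,0.8,1.8,-1.5,-0.7,-0.4,2.1,0.8,1.8,-1.5,-0.7,-0.4,2.1,0.8,1.8,-1.5,-0.6,-0.4,2.1,0.8,1.8,-1.6,-0.6,-0.4,2.1,0.8,1.8,-1.6,-0.5,-0.4,2.1,0.8,1.8,-1.6,-0.5,-0.4,2.1,0.8,1.8,-1.6,-0.4,-0.4,2.1,0.8],
  jaw=0,
  grip_force=30,
)

```text
clock: 1.55
position: [0.3374, -0.2903, 0.3615]
ee_rot: [0.006, 0.964, 0.034, 0.265]
contact_force: [0.2, 0.3, 0.1]
width: 0.0
```

Run:
```python
from h import *
st()
p,R,s=pose();RT=Ro.from_matrix(RW)
plan(p,R,[(W([.075,-.035,-.12]),RT,18)])
```

```text
t 1.55 p [ 0.3374 -0.2903  0.3615] wheel [  83.7  335.9 -248. ] roterr [  6.5 -29.1  -8.7] F [ 0.2 -0.4  0.1] q [-1.35 -0.17  1.74  0.53  1.46  0.12] w 0.0
0.65,-1.93,0.78,-0.4,1.6,0.5, 0.61,-1.94,0.79,-0.4,1.6,0.5, 0.58,-1.95,0.8,-0.4,1.6,0.5, 0.54,-1.96,0.8,-0.4,1.6,0.5, 0.5,-1.97,0.8,-0.4,1.6,0.5, 0.46,-1.98,0.8,-0.4,1.6,0.5, 0.42,-1.98,0.8,-0.4,1.6,0.5, 0.38,-1.99,0.8,-0.4,1.6,0.5, 0.34,-2,0.8,-0.4,1.6,0.5, 0.3,-2.01,0.79,-0.4,1.6,0.5, 0.26,-2.02,0.79,-0.4,1.6,0.5, 0.22,-2.02,0.78,-0.4,1.6,0.5, 0.18,-2.03,0.78,-0.4,1.6,0.5, 0.14,-2.04,0.77,-0.4,1.6,0.5, 0.1,-2.04,0.76,-0.4,1.6,0.5, 0.07,-2.05,0.75,-0.4,1.6,0.5, 0.03,-2.05,0.74,-0.4,1.6,0.5, -0.01,-2.06,0.72,-0.4,1.6,0.5
```

Call:
servo_tool(
  deltas=[0.6,-1.9,0.8,-0.4,1.6,0.5,0.6,-1.9,0.8,-0.4,1.6,0.5,0.6,-1.95,0.8,-0.4,1.6,0.5,0.5,-1.95,0.8,-0.4,1.6,0.5,0.5,-2,0.8,-0.4,1.6,0.5,0.5,-2,0.8,-0.4,1.6,0.5,0.4,-2,0.8,-0.4,1.6,0.5,0.4,-2,0.8,-0.4,1.6,0.5,0.3,-2,0.8,-0.4,1.6,0.5],
)

```text
clock: 2.45
position: [0.4141, -0.1064, 0.3232]
ee_rot: [0.024, 0.921, -0.015, 0.389]
contact_force: [0.4, 0.4, 0.2]
width: 0.0002
```

Run:
```python
from h import *
st()
p,R,s=pose();RT=Ro.from_matrix(RW)
plan(p,R,[(W([.075,-.035,-.12]),RT,12)])
```

```text
t 2.45 p [ 0.4141 -0.1064  0.3232] wheel [  77.4  144.  -182.3] roterr [  2.4 -14.1  -4.1] F [ 0.3 -0.4  0.2] q [-1.01 -0.44  2.13  0.73  1.03  0.34] w 0.0002
0.22,-1.46,0.56,-0.2,1.2,0.3, 0.2,-1.47,0.56,-0.2,1.2,0.3, 0.18,-1.47,0.55,-0.2,1.2,0.3, 0.16,-1.47,0.55,-0.2,1.2,0.3, 0.14,-1.47,0.55,-0.2,1.2,0.3, 0.12,-1.48,0.55,-0.2,1.2,0.3, 0.1,-1.48,0.55,-0.2,1.2,0.3, 0.08,-1.48,0.54,-0.2,1.2,0.3, 0.06,-1.48,0.54,-0.2,1.2,0.3, 0.04,-1.49,0.53,-0.2,1.2,0.3, 0.02,-1.49,0.53,-0.2,1.2,0.3, -0,-1.49,0.52,-0.2,1.2,0.3
```

Call:
servo_tool(
  deltas=[0.2,-1.5,0.6,-0.2,1.2,0.3,0.2,-1.5,0.6,-0.2,1.2,0.3,0.2,-1.5,0.5,-0.2,1.2,0.3,0.2,-1.5,0.5,-0.2,1.2,0.3,0.1,-1.5,0.5,-0.2,1.2,0.3,0.1,-1.5,0.5,-0.2,1.2,0.3],
)

```text
clock: 3.05
position: [0.4479, -0.0133, 0.3043]
ee_rot: [0.028, 0.893, -0.033, 0.448]
contact_force: [-0.2, 0.1, -1.4]
width: 0.0003
```

Run:
```python
from h import *
st()
p,R,s=pose();RT=Ro.from_matrix(RW)
plan(p,R,[(W([.075,-.035,-.12]),RT,10)])
```

```text
t 3.05 p [ 0.4479 -0.0133  0.3043] wheel [  72.2   47.5 -153.7] roterr [ 1.1 -6.6 -2.1] F [-1.3 -0.1  0.5] q [-0.4  -0.45  2.28  0.56  0.46  0.86] w 0.0003
0.1,-0.82,0.35,-0.1,0.7,0.2, 0.09,-0.82,0.35,-0.1,0.7,0.2, 0.08,-0.82,0.34,-0.1,0.7,0.2, 0.08,-0.82,0.34,-0.1,0.7,0.2, 0.07,-0.82,0.34,-0.1,0.7,0.2, 0.06,-0.82,0.34,-0.1,0.7,0.2, 0.06,-0.82,0.34,-0.1,0.7,0.2, 0.05,-0.82,0.34,-0.1,0.7,0.2, 0.04,-0.82,0.34,-0.1,0.7,0.2, 0.04,-0.82,0.34,-0.1,0.7,0.2
```

```bash
cat > kin.py <<'E'
import numpy as np
from scipy.optimize import least_squares
from scipy.spatial.transform import Rotation as Ro
D=[([-1.407,.2766,1.5061,0,1.3607,-.121],[.16146,-.55128,.20554],[-.000914,.98988,.14193,-.00002]),
([-1.35,-.17,1.74,.53,1.46,.12],[.3374,-.2903,.3615],[.006,.964,.034,.265]),
([-1.01,-.44,2.13,.73,1.03,.34],[.4141,-.1064,.3232],[.024,.921,-.015,.389]),
([-.4,-.45,2.28,.56,.46,.86],[.4479,-.0133,.3043],[.028,.893,-.033,.448])]
def wc(x,q):
    d,a2,a3,e=x[:4]; r=a2*np.sin(q[1])+a3*np.sin(q[1]+q[2])+e*np.cos(q[1]+q[2]);z=d+a2*np.cos(q[1])+a3*np.cos(q[1]+q[2])-e*np.sin(q[1]+q[2])
    return np.array([r*np.cos(q[0]),r*np.sin(q[0]),z])
def res(x):
    o=[]
    for q,p,(w,a,b,c) in D:
        o.append(wc(x,q)+x[4]*Ro.from_quat([a,b,c,w]).as_matrix()[:,2]-p)
    return np.ravel(o)
if __name__=='__main__':
    s=least_squares(res,[.15,.4,.4,0,.25]);print(s.x,np.abs(s.fun).max())
    # wrist rotation convention: R = Rz(q1)Ry(q2+q3)Rz(q4)Ry(q5)Rz(q6)*C
    for q,p,(w,a,b,c) in D:
        R=Ro.from_quat([a,b,c,w]);M=Ro.from_euler('ZYZYZ',[q[0],q[1]+q[2],q[3],q[4],q[5]]) if 0 else Ro.from_euler('z',q[0])*Ro.from_euler('y',q[1]+q[2])*Ro.from_euler('z',q[3])*Ro.from_euler('y',q[4])*Ro.from_euler('z',q[5])
        print((M.inv()*R).as_rotvec(degrees=True))
E
python3 kin.py
```

```text
[0.33100664 0.75049492 0.43423195 0.26878866 0.51816845] 0.0681890146898627
[8.72434660e-04 1.02106577e-03 8.99985964e+01]
[4.10258835e-01 6.18882252e-02 9.01017475e+01]
[ 0.4175912   0.35890446 90.29073747]
[ 3.35192195e-01 -8.37464615e-02  8.95235384e+01]
```

```bash
cat > k2.py <<'E'
from kin import *
def wc(x,q):
    d,a2,a3,e,L,ly=x[:6];e1=0
    s,c=np.sin,np.cos
    r=a2*s(q[1])+a3*s(q[1]+q[2])+e*c(q[1]+q[2]);z=d+a2*c(q[1])+a3*c(q[1]+q[2])-e*s(q[1]+q[2])
    return np.array([r*c(q[0])-ly*s(q[0]),r*s(q[0])+ly*c(q[0]),z])
def res(x):
    return np.ravel([wc(x,q)+x[4]*Ro.from_quat([a,b,c,w]).as_matrix()[:,2]-p for q,p,(w,a,b,c) in D])
s=least_squares(res,[.15,.4,.4,0,.25,0]);print(s.x,np.abs(s.fun).max(),s.fun.round(3))
E
python3 k2.py
```

```text
[0.1393649  0.62842435 0.421937   0.06220917 0.3899859  0.06973307] 0.0012342433719914614 [ 0.    -0.    -0.001 -0.001  0.     0.     0.001 -0.     0.001 -0.
  0.    -0.   ]
```

```bash
cat > ik.py <<'E'
import k2; from k2 import *
from h import RW,H,W
X=s.x;C=Ro.from_rotvec([0,0,np.pi/2])
def fk(q):
    R=Ro.from_euler('z',q[0])*Ro.from_euler('y',q[1]+q[2])*Ro.from_euler('z',q[3])*Ro.from_euler('y',q[4])*Ro.from_euler('z',q[5])*C
    return wc(X,q)+X[4]*R.as_matrix()[:,2],R
lo=np.array([-2.89,-.75,.22,-1.18,.11,-2.7]);hi=np.array([2.89,2.08,2.7,4.32,2.71,2.7])
def ik(p,R,q0):
    f=lambda q:np.r_[(fk(q)[0]-p)*5,(R.inv()*fk(q)[1]).as_rotvec()]
    r=least_squares(f,q0,bounds=(lo,hi));return r.x,np.abs(r.fun).max()
E
cat > t.py <<'E'
from ik import *
for tilt in [0,10,20]:
  R=Ro.from_matrix(RW)*Ro.from_rotvec([0,-np.radians(tilt),0])
  for pt in [(.075,-.035,-.12),(.035,-.07,-.1),(.035,-.07,.01),(.075,0,.01),(.035,.07,.01),(.035,.07,-.1)]:
    best=min((ik(W(pt),R,q0) for q0 in ([0,-.4,2.2,.5,.4,.9],[0,-.2,2,-.5,.4,1.5],[0,-.2,2,3.14,.4,-1.5])),key=lambda b:b[1])
    print(tilt,pt,best[0].round(2),round(best[1],4))
E
python3 t.py
```

```text
[0.1393649  0.62842435 0.421937   0.06220917 0.3899859  0.06973307] 0.0012342433719914614 [ 0.    -0.    -0.001 -0.001  0.     0.     0.001 -0.     0.001 -0.
  0.    -0.   ]
0 (0.075, -0.035, -0.12) [ 0.13 -0.3   2.32 -1.01  0.21  2.7 ] 0.0351
0 (0.035, -0.07, -0.1) [ 0.37 -0.13  2.44  4.32  0.45 -2.46] 0.0186
0 (0.035, -0.07, 0.01) [ 0.23  0.12  2.39  3.83  0.49 -2.01] 0.0
0 (0.075, 0, 0.01) [-0.05  0.02  2.36  3.37  0.29 -1.75] 0.0
0 (0.035, 0.07, 0.01) [-0.35  0.05  2.48  2.7   0.47 -1.29] 0.0
0 (0.035, 0.07, -0.1) [-0.52 -0.3   2.5   1.78  0.35 -0.42] 0.0
10 (0.075, -0.035, -0.12) [ 0.16 -0.27  2.2  -0.55  0.42  2.26] 0.0
10 (0.035, -0.07, -0.1) [ 0.29 -0.18  2.25 -0.89  0.39  2.7 ] 0.0123
10 (0.035, -0.07, 0.01) [ 0.16  0.05  2.28  4.32  0.22 -2.56] 0.0318
10 (0.075, 0, 0.01) [-0.06 -0.02  2.2  -0.5   0.11  2.11] 0.0023
10 (0.035, 0.07, 0.01) [-0.31 -0.02  2.32  1.7   0.15 -0.25] 0.0
10 (0.035, 0.07, -0.1) [-0.42 -0.3   2.33  0.73  0.34  0.67] 0.0
20 (0.075, -0.035, -0.12) [ 0.11 -0.24  2.05 -0.24  0.66  1.94] 0.0
20 (0.035, -0.07, -0.1) [ 0.24 -0.16  2.12 -0.44  0.57  2.23] 0.0
20 (0.035, -0.07, 0.01) [ 0.14  0.04  2.09 -0.49  0.37  2.24] 0.0
20 (0.075, 0, 0.01) [-0.07 -0.01  2.04 -0.09  0.41  1.7 ] 0.0
20 (0.035, 0.07, 0.01) [-0.28 -0.02  2.15  0.32  0.33  1.14] 0.0
20 (0.035, 0.07, -0.1) [-0.35 -0.26  2.18  0.28  0.56  1.15] 0.0
```

```bash
cat >> h.py <<'E'
RT=Ro.from_matrix(RW)*Ro.from_rotvec([0,-np.radians(20),0])
E
python3 - <<'E'
from h import *
p,R,s=pose()
plan(p,R,[(W([.074,-.048,-.10]),RT,12)])
E
```

```text
0.1,-0.78,0.46,-0.1,-1.1,0.2, 0.1,-0.79,0.45,-0.1,-1.1,0.2, 0.11,-0.79,0.45,-0.1,-1.1,0.2, 0.12,-0.79,0.45,-0.1,-1.1,0.2, 0.12,-0.79,0.44,-0.1,-1.1,0.2, 0.13,-0.79,0.44,-0.1,-1.1,0.2, 0.13,-0.79,0.44,-0.1,-1.1,0.2, 0.14,-0.79,0.43,-0.1,-1.1,0.2, 0.15,-0.79,0.43,-0.1,-1.1,0.2, 0.15,-0.79,0.43,-0.1,-1.1,0.2, 0.16,-0.79,0.42,-0.1,-1.1,0.2, 0.16,-0.8,0.42,-0.1,-1.1,0.2
```

Call:
servo_tool(
  deltas=[0.1,-0.8,0.4,-0.1,-1.1,0.2,0.1,-0.8,0.4,-0.1,-1.1,0.2,0.1,-0.8,0.4,-0.1,-1.1,0.2,0.1,-0.8,0.4,-0.1,-1.1,0.2,0.1,-0.8,0.4,-0.1,-1.1,0.2,0.1,-0.8,0.4,-0.1,-1.1,0.2,0.1,-0.8,0.4,-0.1,-1.1,0.2,0.1,-0.8,0.4,-0.1,-1.1,0.2,0.2,-0.8,0.4,-0.1,-1.1,0.2,0.2,-0.8,0.4,-0.1,-1.1,0.2,0.2,-0.8,0.4,-0.1,-1.1,0.2,0.2,-0.8,0.4,-0.1,-1.1,0.2],
)

```text
clock: 4.25
position: [0.4964, 0.0867, 0.2726]
ee_rot: [0.023, 0.941, -0.056, 0.332]
contact_force: [0.5, 0.3, 0.2]
width: 0.0003
```

Run:
```python
from h import *
st()
c=cal('wrist')
im,d=eyes.get_image('wrist');cv2.imwrite("pics/w1.png",im[:,:,::-1]);np.savez('pics/w1.npz',im=im,d=d,K=c[0],R=c[1],t=c[2])
print(proj('wrist',H,c),proj('wrist',H-.032*A+.174*Y,c),proj('wrist',H-.032*A-.174*Y,c),proj('wrist',H-.043*A,c))
```

```text
t 4.25 p [0.4964 0.0867 0.2726] wheel [  62.7  -57.7 -106.7] roterr [ -0.2 -21.1  -0.3] F [ 0.4 -0.4  0.3] q [ 0.19 -0.18  2.05 -0.33  0.65  2.08] w 0.0003
[383.06411862 243.35605239] [169.45603474 268.43543168] [568.37161931 265.6336716 ] [390.83491832 280.45785353]
```

View pics/w1.png

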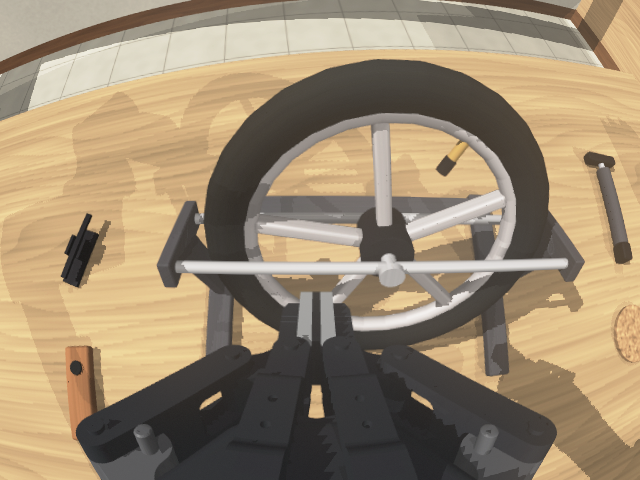

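Run:
```python
from h import *
z=np.load('pics/w1.npz');c=(z['K'],z['R'],z['t'])
for nm,q in dict(sp1=(380,127),sp2=(503,200),sp3=(442,300),sp5=(262,227),v=(443,170),vb=(462,146)).items():
    P=onplane('wrist',*q,H-(.007 if nm[0]=='s' else 0)*A,A,c)-H; print(nm,np.degrees(np.arctan2(-P@Y,P@U)),np.linalg.norm(P))
p,R,s=pose()
plan(p,R,[(W([.075,-.048,-.07]),RT,4),(W([.043,-.048,.012]),RT,8)])
```

```text
sp1 -7.955982657858912 0.1077474866166003
sp2 61.05954825309619 0.10640674465880187
sp3 134.82728378236507 0.09534499323553434
sp5 -77.14056932205956 0.1012486322381459
v 27.791491094951052 0.08107293328273875
vb 27.820041859331514 0.10460705665778773
0.57,0.27,0.74,0,0.2,0.1, 0.57,0.27,0.74,0,0.2,0.1, 0.57,0.27,0.74,0,0.2,0.1, 0.56,0.27,0.74,0,0.2,0.1
-0.03,-0,1.1,0,0,0, -0.03,0,1.1,0,0,0, -0.03,0,1.1,0,0,0, -0.03,0,1.1,0,0,0, -0.03,-0,1.1,0,0,0, -0.03,0,1.1,0,0,0, -0.03,0,1.1,0,0,0, -0.03,-0,1.1,0,0,0
```

Call:
servo_tool(
  deltas=[0.6,0.3,0.7,0,0.2,0.1,0.6,0.3,0.7,0,0.2,0.1,0.6,0.3,0.7,0,0.2,0.1,0.5,0.3,0.7,0,0.2,0.1,0,0,1.1,0,0,0,0,0,1.1,0,0,0,0,0,1.1,0,0,0,0,0,1.1,0,0,0,0,0,1.1,0,0,0,0,0,1.1,0,0,0,0,0,1.1,0,0,0,0,0,1.1,0,0,0],
)

```text
clock: 5.5
position: [0.594, 0.0606, 0.191]
ee_rot: [0.022, 0.938, -0.06, 0.339]
contact_force: [-0.4, -0.7, 0.3]
width: -0.0001
```

```bash
cat >> h.py <<'E'
def snap(n,nm):
    c=cal(n);im,d=eyes.get_image(n);cv2.imwrite(f"pics/{nm}.png",im[:,:,::-1]);np.savez(f'pics/{nm}.npz',im=im,d=d,K=c[0],R=c[1],t=c[2])
def arc(r,a1,n,depth=.012):
    p,R,s=pose();w=RW.T@(p-H);a0=np.arctan2(w[1],w[0]);r0=np.hypot(w[0],w[1]);a1=np.radians(a1);wps=[]
    for i in range(1,n+1):
        a=a0+(a1-a0)*i/n;rr=r0+(r-r0)*min(1,i/3);wps.append((W([rr*np.cos(a),rr*np.sin(a),w[2]+(depth-w[2])*i/n]),RT,1))
    plan(p,R,wps)
E
python3 - <<'E'
from h import *
st();snap('wrist','w2');arc(.063,52,20)
E
```

```text
t 5.5 p [0.594  0.0606 0.191 ] wheel [ 42.  -43.7  20.7] roterr [ -0.3 -20.2   0.2] F [ 0.1  0.7 -0.4] q [ 0.07  0.05  2.09 -0.37  0.35  2.08] w -0.0001
0.4,0.29,-0.2,0.3,0.4,-0.2
0.38,0.33,-0.19,0,0,0
0.36,0.38,-0.18,0,0,0
0.24,0.47,-0.14,0,0,0
0.2,0.49,-0.12,0,0,0
0.16,0.51,-0.11,0,0,0
0.11,0.53,-0.09,0,0,0
0.07,0.54,-0.08,0,0,0
0.03,0.54,-0.06,0,0,0
-0.02,0.54,-0.05,0,0,0
-0.06,0.54,-0.03,0,0,0
-0.1,0.54,-0.01,0,0,0
-0.15,0.53,0,0,0,0
-0.19,0.51,0.02,0,0,0
-0.23,0.49,0.03,0,0,0
-0.27,0.47,0.05,0,0,0
-0.31,0.45,0.06,0,0,0
-0.34,0.42,0.07,0,0,0
-0.38,0.39,0.09,0,0,0
-0.41,0.35,0.1,0,0,0
```

View pics/w2.png

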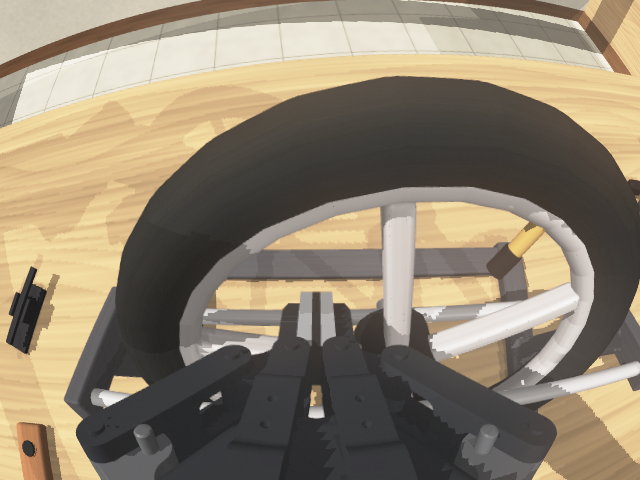

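Call:
servo_tool(
  deltas=[0.4,0.3,-0.2,0,0,0,0.4,0.3,-0.2,0,0,0,0.3,0.4,-0.2,0,0,0,0.2,0.5,-0.1,0,0,0,0.2,0.5,-0.1,0,0,0,0.1,0.5,-0.1,0,0,0,0.1,0.5,-0.1,0,0,0,0.1,0.5,-0.1,0,0,0,0,0.5,-0.1,0,0,0,0,0.5,-0.1,0,0,0],
)

```text
clock: 6.55
position: [0.5951, 0.0161, 0.2073]
ee_rot: [0.021, 0.94, -0.059, 0.336]
contact_force: [0.5, 1.4, -0.2]
width: -0.0
```

Run:
```python
from h import *
st();snap('wrist','w3');arc(.063,52,12)
```

```text
t 6.55 p [0.5951 0.0161 0.2073] wheel [59.4  0.3 18.2] roterr [ -0.1 -20.6   0.1] F [-0.  -1.5  0.4] q [-0.06  0.01  2.07 -0.1   0.38  1.72] w -0.0
0.07,0.45,-0.08,0.1,0.6,-0.2
0.04,0.47,-0.07,0,0,0
0.01,0.48,-0.06,0,0,0
-0.14,0.45,-0,0,0,0
-0.17,0.44,0.01,0,0,0
-0.2,0.43,0.02,0,0,0
-0.23,0.41,0.03,0,0,0
-0.26,0.39,0.04,0,0,0
-0.28,0.37,0.05,0,0,0
-0.31,0.35,0.06,0,0,0
-0.33,0.33,0.07,0,0,0
-0.35,0.3,0.07,0,0,0
```

View pics/w3.png

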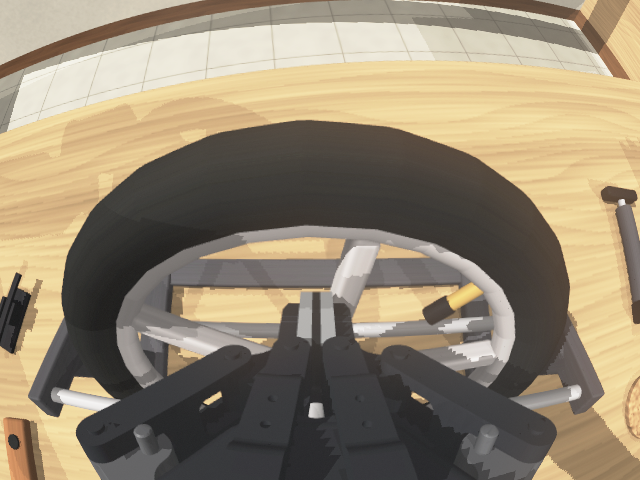

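Call:
servo_tool(
  deltas=[0,0.5,-0.1,0,0.3,0,0,0.5,-0.1,0,0.3,0,0,0.5,-0.1,0,0,0,-0.1,0.5,0,0,0,0,-0.2,0.4,0,0,0,0,-0.2,0.4,0,0,0,0,-0.2,0.4,0,0,0,0,-0.3,0.4,0,0,0,0,-0.3,0.4,0,0,0,0,-0.3,0.4,0,0,0,0,-0.3,0.3,0,0,0,0,-0.3,0.3,0,0,0,0],
)

```text
clock: 7.8
position: [0.5708, -0.032, 0.1955]
ee_rot: [0.022, 0.937, -0.058, 0.342]
contact_force: [0.0, -0.2, 0.0]
width: 0.0001
```

Run:
```python
from h import *
st();snap('wrist','w4')
```

```text
t 7.8 p [ 0.5708 -0.032   0.1955] wheel [40.  51.1  8.3] roterr [ -0.1 -19.9   0.1] F [0.1 0.2 0. ] q [-0.22 -0.02  2.14  0.19  0.32  1.32] w 0.0001
```

View pics/w4.png

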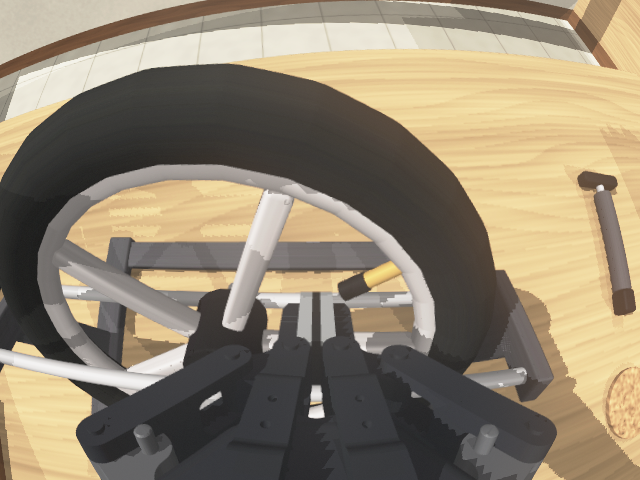

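```bash
cat >> h.py <<'E'
def ang(nm,pts):
    z=np.load(f'pics/{nm}.npz');c=(z['K'],z['R'],z['t'])
    for k,q in pts.items():
        P=onplane('wrist',*q,H-(.007 if k[0]=='s' else 0)*A,A,c)-H; print(k,np.degrees(np.arctan2(-P@Y,P@U)).round(1),np.linalg.norm(P).round(4))
E
python3 - <<'E'
from h import *
ang('w2',dict(s1=(398,205),s2=(575,298),v=(500,268)))
ang('w3',dict(s1=(362,245),s5=(140,322),v=(432,312)))
ang('w4',dict(s1=(277,193),s5=(62,248),v=(347,287)))
E
```

```text
s1 -8.2 0.111
s2 58.1 0.1049
v 27.9 0.0819
s1 9.3 0.1098
s5 -56.0 0.1041
v 43.9 0.0822
s1 19.8 0.111
s5 -42.2 0.1048
v 54.0 0.082
```

Run:
```python
from h import *
for n in ['side','top']: snap(n,n+'4')
st()
a=np.load('pics/side4.npz')['im'][150:290,260:420];b=np.load('pics/top4.npz')['im'][170:310,230:390]
cv2.imwrite('pics/st4.png',np.hstack([cv2.resize(x,(400,350),interpolation=cv2.INTER_CUBIC) for x in (a,b)])[:,:,::-1])
z=np.load('pics/w4.npz');cv2.imwrite('pics/w4z.png',cv2.resize(z['im'][180:360,200:440],None,fx=3.3,fy=3.3,interpolation=cv2.INTER_CUBIC)[:,:,::-1])
print(z['d'][285:345:6,290:350:6].round(3))
```

```text
t 7.95 p [ 0.5707 -0.032   0.1954] wheel [39.8 51.1  8.3] roterr [ -0.1 -19.9   0.1] F [ 0.9  0.  -0.4] q [-0.22 -0.02  2.14  0.19  0.32  1.32] w 0.0005
[[0.385 0.386 0.386 0.384 0.384 0.384 0.385 0.384 0.175 0.173]
 [0.383 0.382 0.154 0.154 0.155 0.155 0.153 0.383 0.174 0.173]
 [0.224 0.222 0.15  0.149 0.149 0.15  0.148 0.149 0.226 0.173]
 [0.152 0.152 0.144 0.144 0.144 0.144 0.143 0.145 0.153 0.153]
 [0.149 0.147 0.14  0.14  0.141 0.14  0.14  0.14  0.148 0.147]
 [0.144 0.144 0.135 0.135 0.134 0.135 0.135 0.135 0.144 0.143]
 [0.138 0.139 0.132 0.131 0.131 0.131 0.132 0.131 0.139 0.14 ]
 [0.136 0.136 0.128 0.128 0.128 0.128 0.127 0.128 0.134 0.134]
 [0.131 0.131 0.124 0.124 0.124 0.125 0.124 0.125 0.131 0.131]
 [0.116 0.116 0.119 0.122 0.122 0.122 0.122 0.118 0.117 0.117]]
```

View pics/st4.png

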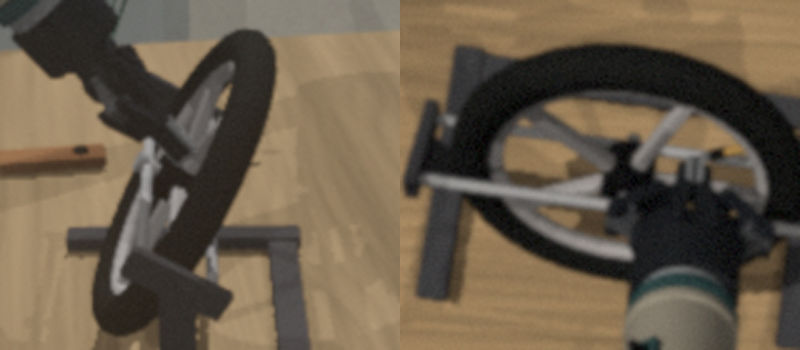

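View pics/w4z.png

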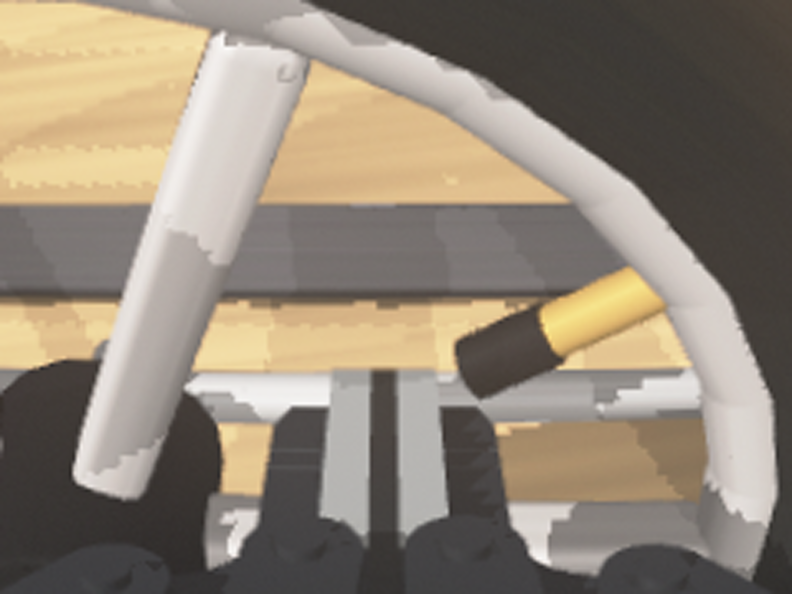

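Run:
```python
from h import *
def dep(z,u,v):
    K,R,t=z['K'],z['R'],z['t'];d=float(z['d'][v,u])
    p=np.array([(u-K[0,2])/K[0,0],(v-K[1,2])/K[1,1]]);r=np.hypot(*p)
    k=d*np.tan(r)/r; return R.T@(np.array([p[0]*k,p[1]*k,d])-t)
for nm,pts in dict(w1=[(380,140),(380,190),(410,215),(490,205),(445,168),(460,148),(300,267),(500,266),(390,274),(318,300),(310,320)],w4=[(268,215),(245,290),(347,289),(380,272),(318,293),(308,293),(327,293),(310,310),(310,330)]).items():
    z=np.load(f'pics/{nm}.npz')
    for q in pts: 
        X=dep(z,*q);print(nm,q,z['d'][q[1],q[0]].round(3),X.round(3),'wheel',(RW.T@(X-H)*1000).round(1))
p,R,s=pose();print(proj('wrist',p),manip.get_state()['width'])
```

```text
w1 (380, 140) 0.241 [0.594 0.031 0.252] wheel [ 96.7 -13.9  -6.5]
w1 (380, 190) 0.268 [0.574 0.029 0.217] wheel [56.3 -9.8 -5.9]
w1 (410, 215) 0.329 [ 0.577 -0.01   0.155] wheel [ 6.6 28.9 31.7]
w1 (490, 205) 0.275 [ 0.557 -0.063  0.207] wheel [45.3 83.  -5.9]
w1 (445, 168) 0.258 [ 0.58  -0.02   0.232] wheel [75.4 37.6 -3.5]
w1 (460, 148) 0.247 [ 0.587 -0.029  0.246] wheel [92.2 46.2 -3.1]
w1 (300, 267) 0.277 [0.532 0.093 0.188] wheel [  6.3 -68.3 -34.7]
w1 (500, 266) 0.277 [ 0.511 -0.068  0.188] wheel [  6.1  93.7 -35.8]
w1 (390, 274) 0.271 [0.517 0.028 0.192] wheel [  6.5  -1.5 -42.6]
w1 (318, 300) 0.147 [0.483 0.087 0.309] wheel [  87.2  -56.5 -136.7]
w1 (310, 320) 0.132 [0.473 0.091 0.321] wheel [  93.   -59.6 -151.3]
w4 (268, 215) 0.141 [ 0.588 -0.016  0.249] wheel [93.5 33.3 -5.5]
w4 (245, 290) 0.168 [0.569 0.001 0.212] wheel [51.3 19.  -5. ]
w4 (347, 289) 0.171 [ 0.564 -0.046  0.209] wheel [49.6 66.1 -2.6]
w4 (380, 272) 0.166 [ 0.568 -0.062  0.216] wheel [58.8 80.7 -1. ]
w4 (318, 293) 0.152 [ 0.56  -0.032  0.228] wheel [ 62.5  52.4 -17. ]
w4 (308, 293) 0.152 [ 0.561 -0.028  0.227] wheel [ 61.9  48.3 -16.4]
w4 (327, 293) 0.152 [ 0.56  -0.036  0.227] wheel [ 62.   56.2 -16.5]
w4 (310, 310) 0.138 [ 0.551 -0.028  0.238] wheel [ 67.3  49.3 -30.3]
w4 (310, 330) 0.126 [ 0.543 -0.027  0.248] wheel [ 70.9  49.4 -42.6]
[314.64920054 286.67294536] 0.0005318240080674987
```

Run:
```python
from h import *
z=np.load('pics/top4.npz');p,R,s=pose()
print('TCP in top',proj('top',p),'side',proj('side',p))
T=R.as_matrix()
for v in range(224,252,2): print(v,[(T.T@(deproj('top',u,v,float(z['d'][v,u]))-p)*1000).round(0).tolist() for u in (342,345,348,351)])
z2=np.load('pics/side4.npz')
a=z2['im'][190:240,310:360];b=z['im'][215:265,320:370]
cv2.imwrite('pics/st4b.png',np.hstack([cv2.resize(x,(400,400),interpolation=cv2.INTER_NEAREST) for x in (a,b)])[:,:,::-1])
```

```text
TCP in top [348.74624336 228.59129966] side [342.7744892  220.79534987]
224 [[-96.0, -10.0, 177.0], [-94.0, -3.0, 175.0], [-93.0, 4.0, 175.0], [-94.0, 12.0, 179.0]]
226 [[-99.0, -10.0, 172.0], [-99.0, -2.0, 173.0], [-98.0, 5.0, 173.0], [-96.0, 12.0, 172.0]]
228 [[-104.0, -9.0, 170.0], [-101.0, -2.0, 167.0], [-102.0, 6.0, 170.0], [-102.0, 13.0, 174.0]]
230 [[-28.0, -12.0, 37.0], [-26.0, -6.0, 35.0], [-24.0, 0.0, 33.0], [-24.0, 7.0, 35.0]]
232 [[-31.0, -11.0, 33.0], [9.0, -7.0, -29.0], [-30.0, 1.0, 35.0], [-28.0, 7.0, 34.0]]
234 [[6.0, -13.0, -34.0], [9.0, -7.0, -37.0], [9.0, -1.0, -36.0], [8.0, 5.0, -33.0]]
236 [[6.0, -12.0, -40.0], [10.0, -7.0, -45.0], [8.0, -1.0, -42.0], [10.0, 5.0, -43.0]]
238 [[5.0, -12.0, -47.0], [9.0, -6.0, -51.0], [8.0, -1.0, -49.0], [9.0, 5.0, -49.0]]
240 [[6.0, -12.0, -55.0], [9.0, -6.0, -58.0], [9.0, -0.0, -58.0], [9.0, 5.0, -56.0]]
242 [[11.0, -11.0, -70.0], [12.0, -6.0, -70.0], [8.0, 0.0, -63.0], [10.0, 6.0, -64.0]]
244 [[9.0, -11.0, -74.0], [10.0, -5.0, -74.0], [6.0, 1.0, -66.0], [11.0, 6.0, -73.0]]
246 [[9.0, -11.0, -80.0], [10.0, -5.0, -80.0], [7.0, 1.0, -74.0], [9.0, 6.0, -76.0]]
248 [[15.0, -11.0, -97.0], [14.0, -5.0, -92.0], [1.0, 1.0, -72.0], [13.0, 6.0, -89.0]]
250 [[14.0, -10.0, -101.0], [-4.0, -4.0, -73.0], [-3.0, 2.0, -73.0], [15.0, 6.0, -98.0]]
```

View pics/st4b.png

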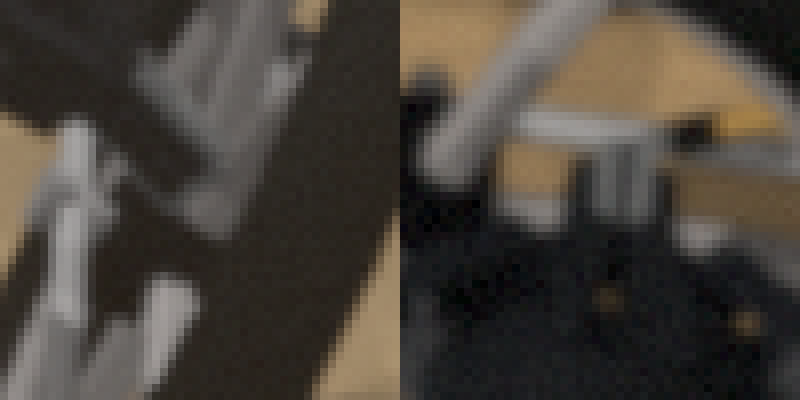

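Call:
servo_tool(
  deltas=[0,0,-1.2,0,0,0,0,0,-1.2,0,0,0,0,0,-1.2,0,0,0,0,0,-1.2,0,0,0,0,0,-1.2,0,0,0],
)

```text
clock: 8.45
position: [0.5303, -0.0264, 0.2442]
ee_rot: [0.022, 0.938, -0.058, 0.342]
contact_force: [0.2, -0.9, -0.2]
width: 0.0
```

Run:
```python
from h import *
st();snap('wrist','w5')
p,R,s=pose();c=cal('wrist')
for dz in (0,-.01,-.02,-.03): print(dz,[proj('wrist',p+R.apply([x,0,dz]),c).round(0).tolist() for x in (-.011,0,.011)])
```

```text
t 8.45 p [ 0.5303 -0.0264  0.2442] wheel [ 61.8  50.4 -51.4] roterr [ -0.1 -19.9   0.1] F [-0.   0.9  0.4] q [-0.23 -0.15  2.11  0.15  0.48  1.36] w 0.0
0 [[315.0, 306.0], [315.0, 287.0], [315.0, 266.0]]
-0.01 [[315.0, 316.0], [315.0, 296.0], [315.0, 275.0]]
-0.02 [[315.0, 326.0], [315.0, 306.0], [315.0, 284.0]]
-0.03 [[315.0, 338.0], [315.0, 317.0], [315.0, 295.0]]
```

View pics/w5.png

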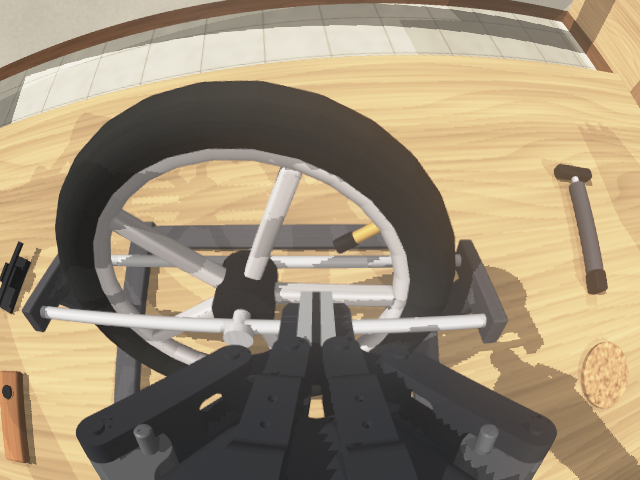

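Run:
```python
from h import *
from rig import eyes
snap('side','side5')
z=np.load('pics/side5.npz');p,R,s=pose();T=R.as_matrix()
print(proj('side',p))
im=z['im'].copy();a=im[120:260,240:400]
a=cv2.resize(a,None,fx=5,fy=4.2,interpolation=cv2.INTER_CUBIC)
for q in [(0,0,0),(-.011,0,0),(.011,0,0),(0.011,0,-.03),(-.011,0,-.03),(0,0,-.073)]:
    u,v=proj('side',p+R.apply(q));cv2.circle(a,(int((u-240)*5),int((v-120)*4.2)),3,(255,0,0),-1)
cv2.imwrite('pics/side5z.png',a[:,:,::-1])
```

```text
[323.32743941 199.06035639]
```

View pics/side5z.png

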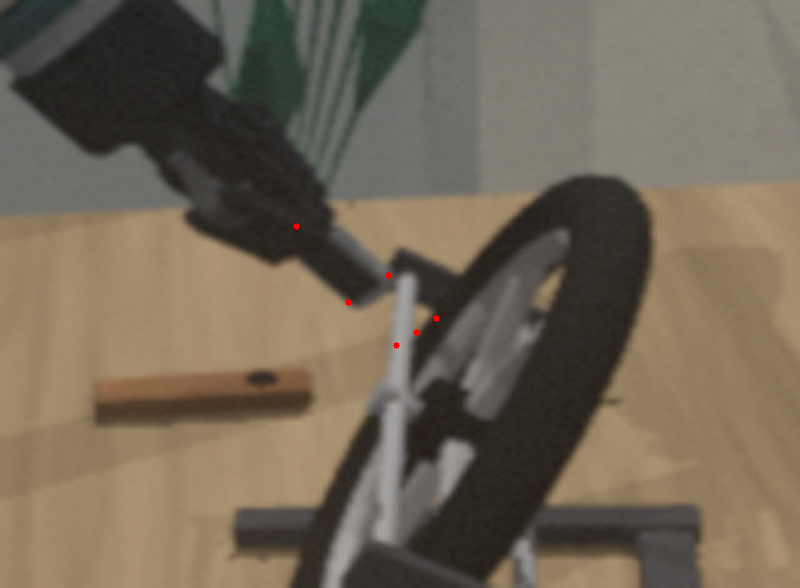

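```bash
cat >> h.py <<'E'
TIP=.027
_st=st
def eff():
    p,R,s=pose();q=p+R.apply([0,0,-TIP]);return q,R,s
def st():
    _st();q,R,s=eff();w=RW.T@(q-H)*1000;print('EFF wheel',w.round(1),'ang',np.degrees(np.arctan2(w[1],w[0])).round(1),'r',np.hypot(w[0],w[1]).round(1))
def goto(wps):
    "wps of (wheel pos of eff tip, n)"
    q,R,s=eff();off=RT.apply([0,0,TIP])
    p,_,_=pose();plan(p,R,[(W(w)+off,RT,n) for w,n in wps])
def arc(r,a1,n,depth=.010):
    q,R,s=eff();w=RW.T@(q-H);a0=np.arctan2(w[1],w[0]);r0=np.hypot(w[0],w[1]);a1=np.radians(a1);wps=[]
    for i in range(1,n+1):
        a=a0+(a1-a0)*i/n;rr=r0+(r-r0)*min(1,i/3);wps.append(([rr*np.cos(a),rr*np.sin(a),w[2]+(depth-w[2])*i/n],1))
    goto(wps)
def pol(r,a,d): return [r*np.cos(np.radians(a)),r*np.sin(np.radians(a)),d]
E
python3 - <<'E'
from h import *
st()
ang('w5',dict(s1=(290,172),s5=(120,218),v=(340,244),vb=(375,228)))
zt=np.array([-np.sin(np.radians(20)),0,np.cos(np.radians(20))])
i=np.array(pol(.055,-17,.010))
goto([(i-zt*.075,9),(i,8)])
E
```

```text
t 8.55 p [ 0.531  -0.0265  0.2457] wheel [ 63.4  50.5 -51.6] roterr [ -0.2 -19.7   0. ] F [0.4 0.3 0.2] q [-0.23 -0.15  2.11  0.15  0.48  1.36] w 0.0001
EFF wheel [ 72.5  50.4 -77. ] ang 34.8 r 88.3
s1 20.1 0.1092
s5 -44.5 0.1037
v 54.7 0.0814
vb 55.7 0.1061
0.12,-0.74,0.15,0,-0,-0, 0.12,-0.74,0.15,0,-0,-0, 0.12,-0.74,0.15,0,-0,-0, 0.12,-0.74,0.15,0,-0,-0, 0.12,-0.74,0.15,0,-0,-0, 0.12,-0.74,0.15,0,-0,-0, 0.12,-0.74,0.15,0,-0,-0, 0.12,-0.74,0.15,0,-0,-0, 0.12,-0.74,0.15,0,-0,-0
0,-0,0.94,0,0,0, 0,-0,0.94,0,0,0, -0,0,0.94,0,0,0, 0,-0,0.94,0,0,0, 0,-0,0.94,0,0,0, -0,0,0.94,0,0,0, 0,-0,0.94,0,0,0, 0,-0,0.94,0,0,0
```

Call:
servo_tool(
  deltas=[0.1,-0.7,0.1,0,0,0,0.1,-0.7,0.1,0,0,0,0.1,-0.7,0.1,0,0,0,0.1,-0.7,0.1,0,0,0,0.1,-0.7,0.1,0,0,0,0.1,-0.7,0.1,0,0,0,0.1,-0.7,0.1,0,0,0,0.1,-0.7,0.1,0,0,0,0.1,-0.7,0.1,0,0,0,0,0,0.7,0,0,0,0,0,0.7,0,0,0,0,0,0.7,0,0,0],
)

```text
clock: 9.75
position: [0.5669, 0.0357, 0.2289]
ee_rot: [0.022, 0.936, -0.058, 0.345]
contact_force: [0.4, -0.1, 0.1]
width: 0.0001
```

Run:
```python
from h import *
st()
i=np.array(pol(.055,-17,.010))
goto([(i,6)])
```

```text
t 9.75 p [0.5669 0.0357 0.2289] wheel [ 62.9 -15.7 -18.9] roterr [ -0.2 -19.5  -0. ] F [0.3 0.  0.2] q [-0.01 -0.06  2.08 -0.19  0.42  1.84] w 0.0001
EFF wheel [ 71.9 -15.7 -44.3] ang -12.3 r 73.6
-0.01,-0.01,0.96,0,-0.1,-0, -0,-0.01,0.96,0,-0.1,-0, -0,-0.01,0.96,0,-0.1,-0, -0,-0.01,0.96,0,-0.1,-0, 0,-0.01,0.96,0,-0.1,-0, 0,-0.01,0.96,0,-0.1,-0
```

Call:
servo_tool(
  deltas=[0,0,0.9,0,-0.1,0,0,0,0.9,0,-0.1,0,0,0,0.9,0,-0.1,0,0,0,0.9,0,-0.1,0,0,0,0.9,0,-0.1,0,0,0,0.9,0,0,0],
)

```text
clock: 10.35
position: [0.6043, 0.0294, 0.1826]
ee_rot: [0.022, 0.938, -0.059, 0.34]
contact_force: [0.6, 0.4, -0.3]
width: -0.0
```

Run:
```python
from h import *
st();snap('wrist','w6')
arc(.053,42,12)
```

```text
t 10.35 p [0.6043 0.0294 0.1826] wheel [ 41.8 -13.9  37.1] roterr [ -0.3 -20.2   0.1] F [-0.  -0.4  0.6] q [-0.02  0.06  2.1  -0.23  0.3   1.87] w -0.0
EFF wheel [ 51.1 -14.   11.8] ang -15.4 r 53.0
0.14,0.4,-0.07,0.3,0.3,-0.1
0.09,0.43,-0.06,0,0,0
0.06,0.44,-0.04,0,0,0
-0.02,0.44,-0.02,0,0,0
-0.05,0.44,-0,0,0,0
-0.09,0.44,0.01,0,0,0
-0.12,0.43,0.02,0,0,0
-0.15,0.42,0.03,0,0,0
-0.18,0.4,0.04,0,0,0
-0.22,0.38,0.06,0,0,0
-0.25,0.36,0.07,0,0,0
-0.27,0.34,0.08,0,0,0
```

View pics/w6.png

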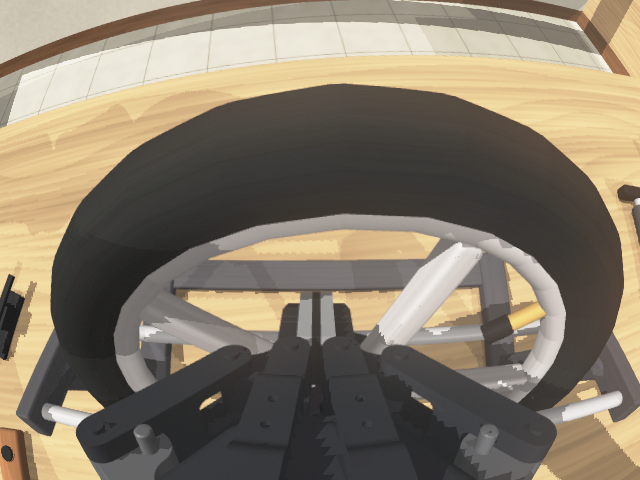

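Call:
servo_tool(
  deltas=[0.1,0.4,0,0.1,0.1,0,0.1,0.4,0,0.1,0.1,0,0,0.4,0,0,0,0,0,0.4,0,0,0,0,-0.1,0.4,0,0,0,0,-0.1,0.4,0,0,0,0,-0.1,0.4,0,0,0,0,-0.2,0.4,0,0,0,0,-0.2,0.4,0,0,0,0],
)

```text
clock: 11.3
position: [0.5984, -0.0035, 0.1762]
ee_rot: [0.018, 0.938, -0.058, 0.341]
contact_force: [0.9, 4.1, -0.7]
width: 0.0001
```

Run:
```python
from h import *
st();snap('wrist','w7')
arc(.053,44,6)
```

```text
t 11.3 p [ 0.5984 -0.0035  0.1762] wheel [35.2 19.4 38.7] roterr [  0.2 -20.    0.2] F [-0.4 -4.2  0.7] q [-0.13  0.05  2.13  0.03  0.26  1.54] w 0.0001
EFF wheel [44.5 19.5 13.3] ang 23.7 r 48.6
0.01,0.33,-0.06,-0.2,0.1,-0.2
-0.02,0.33,-0.05,0,0,0
-0.04,0.34,-0.04,0,0,0
-0.18,0.24,0.01,0,0,0
-0.2,0.23,0.02,0,0,0
-0.21,0.22,0.02,0,0,0
```

View pics/w7.png

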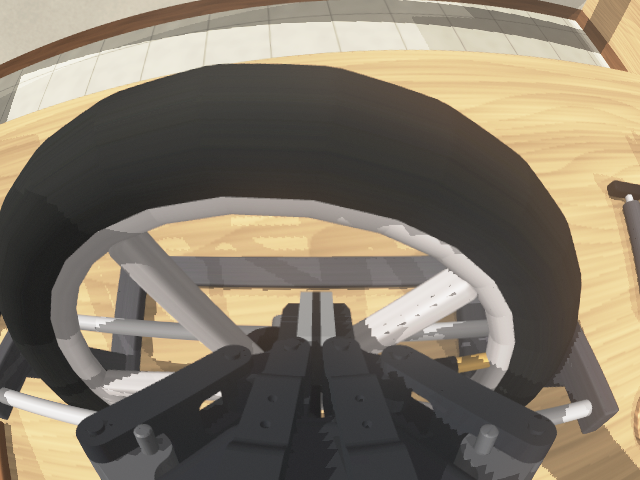

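Call:
servo_tool(
  deltas=[0,0.4,-0.1,0,0,0,0,0.4,-0.1,0,0,0,-0.1,0.4,-0.1,0,0,0,-0.2,0.3,0,0,0,0,-0.2,0.3,0,0,0,0,-0.2,0.3,0,0,0,0,-0.2,0.2,0,0,0,0],
)

```text
clock: 12.05
position: [0.5915, -0.0245, 0.1768]
ee_rot: [0.018, 0.936, -0.058, 0.346]
contact_force: [2.5, 2.8, 0.6]
width: -0.0002
```

Run:
```python
from h import *
st();snap('wrist','w8')
```

```text
t 12.05 p [ 0.5915 -0.0245  0.1768] wheel [33.7 41.1 34.7] roterr [  0.3 -19.4   0.3] F [ 1.6 -3.1  1.6] q [-0.19  0.04  2.15  0.21  0.25  1.31] w -0.0002
EFF wheel [42.7 41.2  9.2] ang 44.0 r 59.3
```

View pics/w8.png

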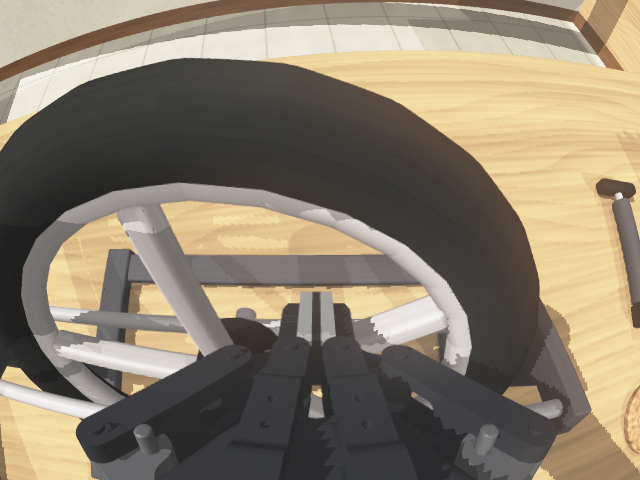

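Call:
servo_tool(
  deltas=[0,-0.4,0,0,0,0,0,0,-1.2,0,0,0,0,0,-1.2,0,0,0,0,0,-1.2,0,0,0,0,0,-1.2,0,0,0,0,0,-1.2,0,0,0,0,0,-1.2,0,0,0],
)

```text
clock: 12.8
position: [0.5391, -0.0154, 0.2335]
ee_rot: [0.018, 0.937, -0.058, 0.344]
contact_force: [-1.5, -0.3, -0.1]
width: 0.0001
```

Run:
```python
from h import *
st();snap('wrist','w9')
```

```text
t 12.8 p [ 0.5391 -0.0154  0.2335] wheel [ 56.2  38.5 -39.7] roterr [  0.2 -19.7   0.2] F [-0.8  0.5 -1.2] q [-0.2  -0.12  2.12  0.12  0.44  1.41] w 0.0001
EFF wheel [ 65.3  38.6 -65.1] ang 30.6 r 75.8
```

View pics/w9.png

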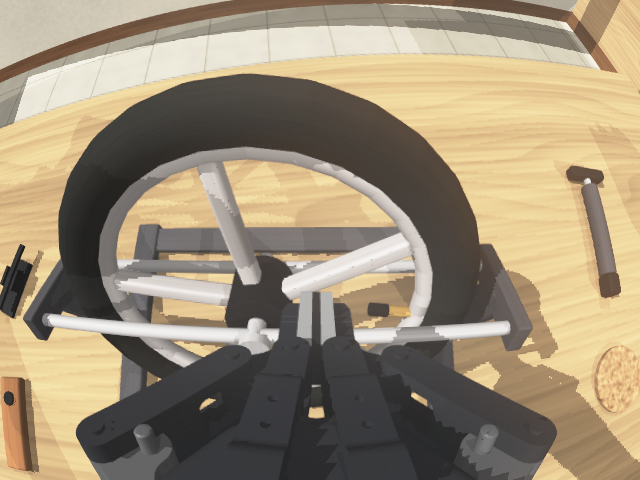

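Run:
```python
from h import *
ang('w9',dict(s1=(405,240),s2=(210,166),s5=(122,282),v=(368,310),vb=(410,314)))
zt=np.array([-np.sin(np.radians(20)),0,np.cos(np.radians(20))])
i=np.array(pol(.056,-47,.011))
goto([(i-zt*.070,12),(i,8)])
```

```text
s1 56.4 0.1083
s2 -7.4 0.1088
s5 -76.7 0.0983
v 96.8 0.076
vb 97.9 0.1081
-0.01,-0.66,0.11,-0,-0,-0, -0.01,-0.66,0.11,-0,-0,-0, -0.01,-0.66,0.11,-0,-0,-0, -0.01,-0.66,0.1,-0,-0,-0, -0.01,-0.66,0.1,-0,-0,-0, -0.01,-0.66,0.1,-0,-0,-0, -0.01,-0.66,0.1,-0,-0,-0, -0.01,-0.66,0.1,-0,-0,-0, -0.01,-0.66,0.1,-0,-0,-0, -0.01,-0.66,0.1,-0,-0,-0, -0.01,-0.66,0.1,-0,-0,-0, -0.01,-0.66,0.1,-0,-0,-0
-0,0,0.87,0,0,0, 0,-0,0.87,0,0,0, -0,0,0.87,0,0,0, 0,-0,0.87,0,0,0, -0,0,0.87,0,0,0, -0,0,0.87,0,0,0, 0,-0,0.87,0,0,0, -0,0,0.87,0,0,0
```

Call:
servo_tool(
  deltas=[0,-0.6,0.1,0,0,0,0,-0.6,0.1,0,0,0,0,-0.6,0.1,0,0,0,0,-0.6,0.1,0,0,0,0,-0.6,0.1,0,0,0,0,-0.6,0.1,0,0,0,0,-0.6,0.1,0,0,0,0,-0.6,0.1,0,0,0,0,-0.6,0.1,0,0,0,0,-0.6,0.1,0,0,0,0,-0.6,0,0,0,0,0,-0.6,0,0,0,0],
)

```text
clock: 14.05
position: [0.549, 0.0549, 0.2349]
ee_rot: [0.021, 0.935, -0.06, 0.349]
contact_force: [-0.1, -0.5, -0.9]
width: 0.0002
```

Run:
```python
from h import *
st()
goto([(np.array(pol(.056,-47,.011)),8)])
```

```text
t 14.05 p [0.549  0.0549 0.2349] wheel [ 58.  -32.5 -39.3] roterr [ -0.1 -19.    0.3] F [-0.9  0.5  0.4] q [ 0.06 -0.09  2.1  -0.28  0.44  1.97] w 0.0002
EFF wheel [ 66.9 -32.5 -64.8] ang -26.0 r 74.4
-0.04,-0.11,1.01,0,-0.1,-0, -0.03,-0.11,1.01,0,-0.1,-0, -0.03,-0.11,1.01,0,-0.1,-0, -0.03,-0.11,1.01,0,-0.1,-0, -0.03,-0.11,1.01,0,-0.1,-0, -0.02,-0.11,1.01,0,-0.1,-0, -0.02,-0.11,1.01,0,-0.1,-0, -0.02,-0.11,1.01,0,-0.1,-0
```

Call:
servo_tool(
  deltas=[0,-0.2,0.9,0,-0.1,0,0,-0.2,0.9,0,-0.1,0,0,-0.2,0.9,0,-0.1,0,0,-0.1,1,0,-0.1,0,0,-0.1,1,0,-0.1,0,0,-0.1,1,0,-0.1,0,0,0,1,0,-0.1,0,0,0,1,0,-0.1,0],
)

```text
clock: 14.85
position: [0.6034, 0.0571, 0.1722]
ee_rot: [0.021, 0.937, -0.06, 0.343]
contact_force: [0.5, 0.7, -0.6]
width: -0.0001
```

Run:
```python
from h import *
st();snap('wrist','w10')
arc(.054,42,19,.011)
```

```text
t 14.85 p [0.6034 0.0571 0.1722] wheel [ 30.6 -41.4  38.6] roterr [ -0.1 -19.9   0.3] F [-0.3 -0.7  0.6] q [ 0.05  0.08  2.11 -0.42  0.28  2.12] w -0.0001
EFF wheel [ 39.8 -41.4  13.2] ang -46.1 r 57.4
0.24,0.38,-0.1,0.1,-0,-0.3
0.2,0.4,-0.09,0,0,0
0.17,0.41,-0.08,0,0,0
0.2,0.38,-0.09,0,0,0
0.17,0.4,-0.08,0,0,0
0.14,0.41,-0.07,0,0,0
0.11,0.42,-0.06,0,0,0
0.08,0.43,-0.05,0,0,0
0.05,0.44,-0.03,0,0,0
0.01,0.44,-0.02,0,0,0
-0.02,0.44,-0.01,0,0,0
-0.06,0.44,0,0,0,0
-0.09,0.43,0.01,0,0,0
-0.12,0.42,0.03,0,0,0
-0.15,0.41,0.04,0,0,0
-0.18,0.4,0.05,0,0,0
-0.21,0.38,0.06,0,0,0
-0.24,0.36,0.07,0,0,0
-0.27,0.34,0.08,0,0,0
```

View pics/w10.png

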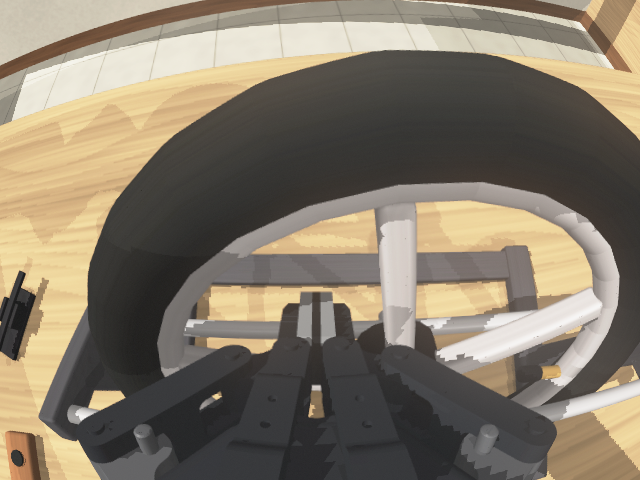

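Call:
servo_tool(
  deltas=[0.2,0.4,-0.1,0,0,-0.1,0.2,0.4,-0.1,0,0,-0.1,0.2,0.4,-0.1,0,0,-0.1,0.2,0.4,-0.1,0,0,0,0.2,0.4,-0.1,0,0,0,0.1,0.4,-0.1,0,0,0,0.1,0.4,0,0,0,0,0.1,0.4,0,0,0,0,0,0.4,0,0,0,0,0,0.4,0,0,0,0,0,0.4,0,0,0,0,-0.1,0.4,0,0,0,0,-0.1,0.4,0,0,0,0],
)

```text
clock: 16.2
position: [0.5995, 0.0076, 0.1743]
ee_rot: [0.018, 0.94, -0.059, 0.336]
contact_force: [0.6, 4.5, -1.0]
width: 0.0001
```

Run:
```python
from h import *
st()
arc(.054,42,9,.011)
```

```text
t 16.2 p [0.5995 0.0076 0.1743] wheel [33.5  8.2 39.4] roterr [  0.2 -20.7   0.2] F [-0.9 -4.5  0.6] q [-0.09  0.06  2.12 -0.05  0.28  1.65] w 0.0001
EFF wheel [43.1  8.3 14.1] ang 10.9 r 43.9
0.27,0.35,-0.13,-0.2,0.7,-0.2
0.22,0.38,-0.12,0,0,0
0.19,0.41,-0.11,0,0,0
-0.13,0.3,0.01,0,0,0
-0.15,0.29,0.02,0,0,0
-0.16,0.28,0.02,0,0,0
-0.18,0.27,0.03,0,0,0
-0.2,0.26,0.03,0,0,0
-0.21,0.25,0.04,0,0,0
```

Call:
servo_tool(
  deltas=[0.2,0.4,-0.1,0,0.3,0,0.2,0.4,-0.1,0,0.2,0,0.1,0.4,0,0,0,0,0,0.4,0,0,0,0,0,0.4,0,0,0,0,0,0.4,0,0,0,0],
)

```text
clock: 16.8
position: [0.6007, -0.0154, 0.1795]
ee_rot: [0.017, 0.938, -0.059, 0.341]
contact_force: [1.1, 3.0, -0.1]
width: -0.0002
```

Run:
```python
from h import *
st();snap('wrist','w11')
ang('w11',{})
```

```text
t 16.8 p [ 0.6007 -0.0154  0.1795] wheel [40.  30.9 40.3] roterr [  0.3 -20.    0.4] F [ 0.3 -3.1  0.6] q [-0.16  0.05  2.12  0.12  0.28  1.43] w -0.0002
EFF wheel [49.2 31.1 14.9] ang 32.3 r 58.2
```

View pics/w11.png

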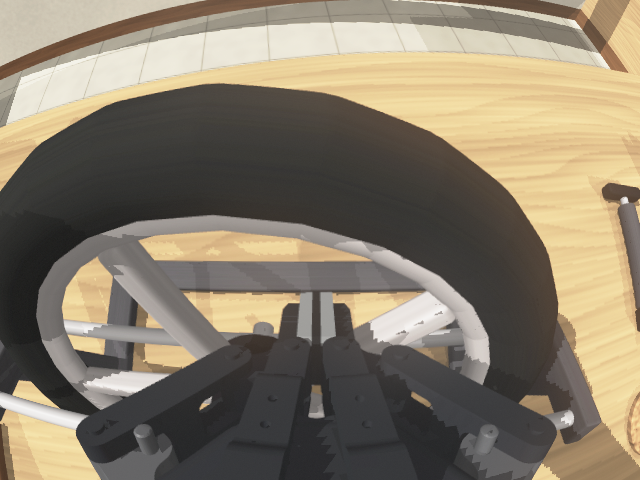

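Call:
servo_tool(
  deltas=[-0.1,0.4,0,0,0,0,-0.2,0.4,0,0,0,0,-0.2,0.4,0,0,0,0,-0.2,0.3,0,0,0,0,0,-0.4,0,0,0,0,0,0,-1.2,0,0,0,0,0,-1.2,0,0,0,0,0,-1.2,0,0,0,0,0,-1.2,0,0,0,0,0,-1.2,0,0,0,0,0,-1.2,0,0,0],
)

```text
clock: 17.95
position: [0.546, -0.0212, 0.2354]
ee_rot: [0.018, 0.937, -0.059, 0.343]
contact_force: [-0.1, -0.7, 0.1]
width: 0.0002
```

Run:
```python
from h import *
st();snap('wrist','w12')
```

```text
t 17.95 p [ 0.546  -0.0212  0.2354] wheel [ 61.6  43.3 -34.1] roterr [  0.2 -19.8   0.4] F [0.1 0.7 0. ] q [-0.21 -0.11  2.11  0.14  0.45  1.38] w 0.0002
EFF wheel [ 70.8  43.4 -59.5] ang 31.5 r 83.0
```

View pics/w12.png

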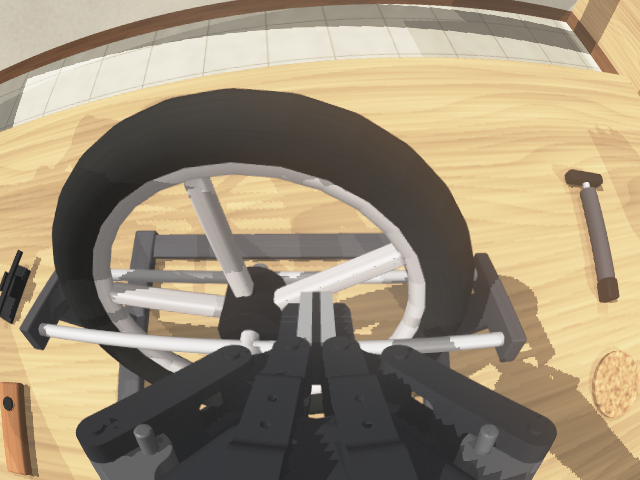

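```bash
cat >> h.py <<'E'
def spk(nm,segs,d=-.007):
    z=np.load(f'pics/{nm}.npz');c=(z['K'],z['R'],z['t'])
    for k,(a,b) in segs.items():
        P=[onplane('wrist',*q,H+d*A,A,c)-H for q in (a,b)]; v=P[1]-P[0]; print(k,'dir',np.degrees(np.arctan2(-v@Y,v@U)).round(1),'pos',[(np.round([x@U*1000,-x@Y*1000],1)).tolist() for x in P])
E
python3 - <<'E'
from h import *
spk('w12',dict(s1=((240,290),(198,185)),s2=((290,295),(398,250)),s5=((215,306),(118,298))))
zt=np.array([-np.sin(np.radians(20)),0,np.cos(np.radians(20))])
i=np.array(pol(.056,-46,.012))
goto([(i-zt*.070,12),(i,8)])
E
```

```text
s1 dir -8.8 pos [[30.1, -3.5], [105.6, -15.2]]
s2 dir 59.9 pos [[26.0, 27.6], [62.3, 90.1]]
s5 dir -87.2 pos [[14.2, -23.0], [17.7, -96.0]]
-0.06,-0.7,0.08,-0,-0,-0, -0.06,-0.7,0.08,-0,-0,-0, -0.06,-0.7,0.08,-0,-0,-0, -0.06,-0.7,0.08,-0,-0,-0, -0.06,-0.7,0.08,-0,-0,-0, -0.06,-0.7,0.08,-0,-0,-0, -0.06,-0.7,0.08,-0,-0,-0, -0.06,-0.7,0.08,-0,-0,-0, -0.06,-0.7,0.08,-0,-0,-0, -0.06,-0.7,0.08,-0,-0,-0, -0.06,-0.7,0.08,-0,-0,-0, -0.06,-0.7,0.08,-0,-0,-0
0,-0,0.87,0,0,0, -0,0,0.87,0,0,0, -0,0,0.87,0,0,0, 0,-0,0.87,0,0,0, 0,-0,0.87,0,0,0, -0,0,0.87,0,0,0, -0,0,0.87,0,0,0, 0,-0,0.87,0,0,0
```

Call:
servo_tool(
  deltas=[0,-0.7,0.1,0,0,0,0,-0.7,0.1,0,0,0,0,-0.7,0.1,0,0,0,0,-0.7,0.1,0,0,0,-0.1,-0.7,0.1,0,0,0,-0.1,-0.7,0.1,0,0,0,-0.1,-0.7,0.1,0,0,0,-0.1,-0.7,0.1,0,0,0,0,-0.7,0,0,0,0,0,-0.7,0,0,0,0,0,-0.7,0,0,0,0,0,-0.6,0,0,0,0],
)

```text
clock: 19.2
position: [0.5548, 0.0612, 0.2378]
ee_rot: [0.02, 0.934, -0.061, 0.351]
contact_force: [1.3, 0.7, 0.5]
width: 0.0002
```

Run:
```python
from h import *
st()
goto([(np.array(pol(.056,-46,.012)),8)])
```

```text
t 19.2 p [0.5548 0.0612 0.2378] wheel [ 63.  -39.5 -36.4] roterr [ -0.1 -18.9   0.5] F [ 1.  -0.8  0.8] q [ 0.08 -0.08  2.09 -0.31  0.44  2.01] w 0.0002
EFF wheel [ 71.7 -39.5 -62. ] ang -28.9 r 81.9
-0.1,-0.01,1.01,0,-0.1,-0.1, -0.09,-0.01,1.01,0,-0.1,-0.1, -0.09,-0.01,1.01,0,-0.1,-0.1, -0.09,-0.01,1.01,0,-0.1,-0.1, -0.09,-0.01,1.01,0,-0.1,-0.1, -0.08,-0.01,1.01,0,-0.1,-0.1, -0.08,-0.01,1.01,0,-0.1,-0.1, -0.08,-0.01,1.01,0,-0.1,-0.1
```

Call:
servo_tool(
  deltas=[0,-0.1,1,0,-0.1,-0.1,0,0,1,0,-0.1,-0.1,0,0,1,0,-0.1,-0.1,0,0,1,0,-0.1,-0.1,0,0,1,0,-0.1,-0.1,0,0,1,0,-0.1,0,0,0,1,0,-0.1,0,0,0,0.8,0,-0.1,0],
)

```text
clock: 20.0
position: [0.6093, 0.0544, 0.1743]
ee_rot: [0.022, 0.937, -0.057, 0.344]
contact_force: [-0.9, -1.0, 0.6]
width: 0.0002
```

Run:
```python
from h import *
st()
goto([((.060,-.026,.012),7)])
```

```text
t 20.0 p [0.6093 0.0544 0.1743] wheel [ 35.5 -39.4  42.9] roterr [ -0.1 -19.7  -0.1] F [ 0.1  1.2 -1. ] q [ 0.04  0.09  2.1  -0.41  0.28  2.09] w 0.0002
EFF wheel [ 44.6 -39.5  17.5] ang -41.5 r 59.5
0.18,0.19,-0.15,0,-0,0, 0.18,0.19,-0.15,0,-0,0, 0.18,0.19,-0.15,0,-0,0, 0.18,0.19,-0.15,0,-0,0, 0.18,0.19,-0.15,0,-0,0, 0.18,0.19,-0.15,0,-0,0, 0.18,0.19,-0.15,0,-0,0
```

Call:
servo_tool(
  deltas=[0.2,0.2,-0.1,0,0,0,0.2,0.2,-0.1,0,0,0,0.2,0.2,-0.1,0,0,0,0.2,0.2,-0.1,0,0,0,0.1,0.2,0,0,0,0,0,0.2,0,0,0,0,0,0.2,0,0,0,0],
)

```text
clock: 20.7
position: [0.6117, 0.0397, 0.1828]
ee_rot: [0.021, 0.937, -0.057, 0.343]
contact_force: [1.3, 2.1, -0.9]
width: 0.0001
```

Run:
```python
from h import *
st();snap('wrist','w13')
```

```text
t 20.7 p [0.6117 0.0397 0.1828] wheel [ 44.9 -25.1  42.3] roterr [  0.  -19.8  -0. ] F [-0.3 -2.3  1.4] q [ 0.    0.07  2.09 -0.28  0.29  1.94] w 0.0001
EFF wheel [ 54.1 -25.1  16.8] ang -24.9 r 59.6
```

View pics/w13.png

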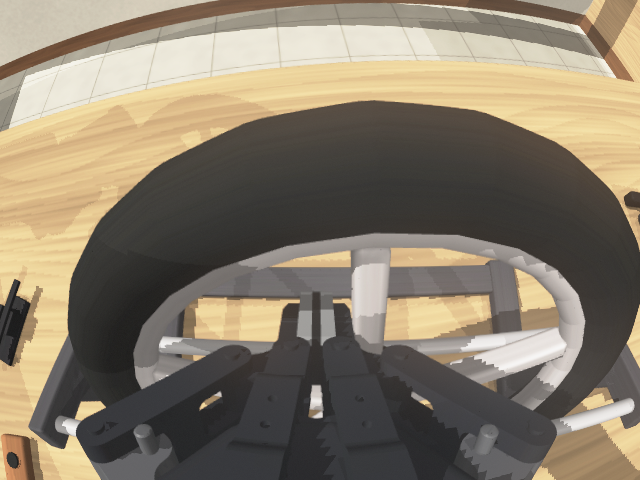

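Run:
```python
from h import *
z=np.load('pics/w13.npz');g=z['im'].astype(int);d=z['d']
for r in (258,262,305,315,322):
    row=d[r,335:410]; k=np.where(row<row.min()+.03)[0]; print(r,k.min()+335,k.max()+335, row.round(3)[::4])
```

```text
258 351 390 [0.383 0.383 0.382 0.383 0.119 0.111 0.11  0.11  0.11  0.111 0.109 0.11
 0.11  0.111 0.382 0.382 0.382 0.381 0.381]
262 351 389 [0.381 0.38  0.382 0.381 0.12  0.112 0.111 0.111 0.112 0.111 0.111 0.111
 0.112 0.111 0.379 0.381 0.38  0.381 0.381]
305 335 386 [0.149 0.151 0.15  0.363 0.363 0.124 0.123 0.123 0.123 0.122 0.122 0.122
 0.123 0.364 0.363 0.363 0.363 0.363 0.363]
315 335 385 [0.143 0.143 0.142 0.144 0.14  0.128 0.125 0.126 0.125 0.126 0.126 0.126
 0.127 0.36  0.361 0.359 0.36  0.36  0.36 ]
322 403 403 [0.139 0.137 0.139 0.138 0.137 0.131 0.128 0.13  0.129 0.128 0.129 0.128
 0.129 0.357 0.358 0.356 0.358 0.    0.359]
```

```bash
cat >> h.py <<'E'
def cloud(nm):
    z=np.load(f'pics/{nm}.npz');K,R,t=z['K'],z['R'],z['t'];d=z['d'];v,u=np.mgrid[0:480,0:640]
    px=(u-K[0,2])/K[0,0];py=(v-K[1,2])/K[1,1];r=np.hypot(px,py)+1e-9;k=d*np.tan(r)/r
    X=np.stack([px*k,py*k,d],-1);X=(X-t)@R;w=(X-H)@RW*1000;w[d<=0]=1e4;return w
def spfit(nm,th0,lo=30,hi=100,tol=14):
    w=cloud(nm).reshape(-1,3);w=w[(np.abs(w[:,2]+6)<6)]
    c,s=np.cos(np.radians(th0)),np.sin(np.radians(th0))
    al=w[:,0]*c+w[:,1]*s;la=-w[:,0]*s+w[:,1]*c
    m=(al>lo)&(al<hi)&(np.abs(la)<tol);al,la=al[m],la[m];xs=[];ys=[];ws=[]
    for b in np.arange(lo,hi,4):
        q=la[(al>=b)&(al<b+4)]
        if len(q)>15: xs.append(b+2);ys.append((np.percentile(q,3)+np.percentile(q,97))/2);ws.append(np.percentile(q,97)-np.percentile(q,3))
    xs,ys=np.array(xs),np.array(ys);k,o=np.polyfit(xs,ys,1)
    print(nm,th0,'dir',round(th0+np.degrees(np.arctan(k)),2),'thru-hub',round(th0+np.degrees(np.arctan(np.mean(ys)/np.mean(xs))),2),'off@hub',round(o,1),'n',len(xs),'range',xs.min(),xs.max(),'wid',np.round(np.mean(ws),1))
E
python3 - <<'E'
from h import *
spfit('w1',-8);spfit('w1',64,40);spfit('w12',-9);spfit('w12',63);spfit('w12',-81)
spfit('w13',-2,62)
E
```

```text
w1 -8 dir -7.99 thru-hub -7.34 off@hub 0.7 n 18 range 32 100 wid 11.2
w1 64 dir 63.37 thru-hub 61.9 off@hub -1.8 n 15 range 42 98 wid 10.4
w12 -9 dir -10.69 thru-hub -9.18 off@hub 1.7 n 18 range 32 100 wid 10.7
w12 63 dir 64.87 thru-hub 57.98 off@hub -8.0 n 18 range 32 100 wid 8.2
w12 -81 dir -82.69 thru-hub -79.8 off@hub 3.3 n 18 range 32 100 wid 10.2
w13 -2 dir -1.9 thru-hub -4.63 off@hub -3.9 n 10 range 64 100 wid 11.9
```

Call:
servo_tool(
  deltas=[0,0.2,0,0,0,0,0,0.1,0,0,0,0,0,0,0,0,0,0],
)

```text
clock: 21.05
position: [0.6115, 0.0362, 0.1834]
ee_rot: [0.021, 0.937, -0.057, 0.344]
contact_force: [-0.2, 2.2, -0.7]
width: -0.0002
```

Run:
```python
from h import *
st();snap('wrist','w14');spfit('w14',-1,62);spfit('w13',-2,62)
```

```text
t 21.05 p [0.6115 0.0362 0.1834] wheel [ 45.6 -21.6  42.2] roterr [ -0.  -19.7  -0. ] F [-0.9 -2.1 -0.1] q [-0.01  0.07  2.09 -0.26  0.29  1.91] w -0.0002
EFF wheel [ 54.7 -21.6  16.8] ang -21.5 r 58.8
w14 -1 dir 1.78 thru-hub -2.07 off@hub -5.5 n 10 range 64 100 wid 12.7
w13 -2 dir -1.9 thru-hub -4.63 off@hub -3.9 n 10 range 64 100 wid 11.9
```

Call:
servo_tool(
  deltas=[0,-0.5,0,0,0,0,0,-0.2,0,0,0,0,0,0,-1.2,0,0,0,0,0,-1.2,0,0,0,0,0,-1.2,0,0,0,0,0,-1.2,0,0,0,0,0,-1.2,0,0,0,0,0,-1.2,0,0,0,0,0.5,-1.2,0,0,0,0,0.7,-1.2,0,0,0,0,0.7,-1,0,0,0,0,0.7,-0.5,0,0,0],
)

```text
clock: 22.3
position: [0.5301, 0.027, 0.2799]
ee_rot: [0.021, 0.936, -0.055, 0.347]
contact_force: [0.8, -0.4, 0.6]
width: 0.0002
```

Run:
```python
from h import *
st();snap('wrist','w15');snap('top','top15')
for a in (0,72,-72,144,-144):
    try: spfit('w15',a)
    except Exception as e: print(a,e)
```

```text
t 22.3 p [0.5301 0.027  0.2799] wheel [ 89.3  -2.6 -75.1] roterr [  0.2 -19.3  -0.2] F [1.  0.3 0.4] q [-0.04 -0.17  2.04 -0.09  0.56  1.7 ] w 0.0002
EFF wheel [  98.2   -2.5 -100.5] ang -1.5 r 98.2
w15 0 dir -1.55 thru-hub -0.97 off@hub 0.7 n 18 range 32 100 wid 10.8
w15 72 dir 70.79 thru-hub 67.99 off@hub -3.2 n 18 range 32 100 wid 10.5
w15 -72 dir -73.69 thru-hub -70.64 off@hub 3.5 n 18 range 32 100 wid 10.6
w15 144 dir 142.12 thru-hub 140.35 off@hub -2.3 n 10 range 56 92 wid 10.4
w15 -144 dir -146.45 thru-hub -142.41 off@hub 5.4 n 9 range 60 92 wid 4.7
```

View pics/w15.png

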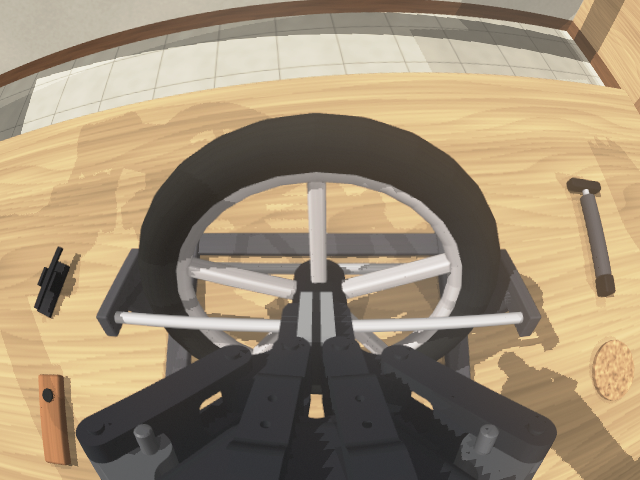

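Run:
```python
from h import *
for nm in ('w1','w9','w15'):
    w=cloud(nm).reshape(-1,3)
    m=(np.abs(w[:,2]+34)<8)&(np.abs(w[:,0]-5)<6)&(np.abs(w[:,1])>35)&(np.abs(w[:,1])<150);q=w[m]
    k=np.polyfit(q[:,1],q[:,0],1);k2=np.polyfit(q[:,1],q[:,2],1)
    print(nm,len(q),'tilt in plane deg',np.degrees(np.arctan(k[0])).round(2),k[1].round(1),'yaw-ish',np.degrees(np.arctan(k2[0])).round(2),k2[1].round(1), q[:,1].min(),q[:,1].max())
# top view: bar ends/post check for stand shift
a=np.load('pics/top0.npz')['im'].astype(int);b=np.load('pics/top15.npz')['im'].astype(int)
print('foot diff',np.abs(a-b)[270:310,236:252].mean(),np.abs(a-b)[290:310,380:400].mean(),np.abs(a-b)[190:220,395:405].mean(),'remote',np.abs(a-b)[260:325,145:172].mean(),'gauge',np.abs(a-b)[185:235,145:180].mean(),'coaster',np.abs(a-b)[290:340,478:525].mean(),'pump',np.abs(a-b)[180:270,495:535].mean(),'bg',np.abs(a-b)[400:470,20:200].mean())
```

```text
w1 3402 tilt in plane deg 0.14 4.7 yaw-ish 0.04 -33.6 -149.96120248123938 149.87475413636756
w9 3958 tilt in plane deg 0.16 5.1 yaw-ish 0.08 -33.2 -149.845103367784 149.8670588283774
w15 3475 tilt in plane deg 0.16 5.0 yaw-ish 0.0 -33.3 -149.84110403149288 149.96085281348155
foot diff 4.017708333333333 3.28 4.085555555555556 remote 6.703703703703703 gauge 5.870285714285714 coaster 5.951914893617022 pump 4.733333333333333 bg 4.755079365079365
```

Run:
```python
from h import *
zt=np.array([-np.sin(np.radians(20)),0,np.cos(np.radians(20))])
i=np.array([.0545,-.031,.0165])
goto([(i-zt*.075,6),(i,8)])
```

```text
-0.04,-0.48,0.83,-0,-0.1,0, -0.04,-0.48,0.83,-0,-0.1,0, -0.03,-0.48,0.83,-0,-0.1,0, -0.03,-0.48,0.83,-0,-0.1,0, -0.03,-0.48,0.83,-0,-0.1,0, -0.03,-0.48,0.83,-0,-0.1,0
0,-0,0.94,0,0,0, 0,-0,0.94,0,0,0, -0,0,0.94,0,0,0, 0,-0,0.94,0,0,0, 0,-0,0.94,0,0,0, -0,0,0.94,0,0,0, 0,-0,0.94,0,0,0, 0,-0,0.94,0,0,0
```

Call:
servo_tool(
  deltas=[0,-0.5,0.8,0,-0.1,0,0,-0.5,0.8,0,-0.1,0,0,-0.5,0.8,0,-0.1,0,0,-0.5,0.8,0,-0.1,0,0,-0.5,0.8,0,-0.1,0,0,-0.4,0.8,0,-0.1,0,0,0,0,0,0,0],
)

```text
clock: 23.1
position: [0.5644, 0.0537, 0.2448]
ee_rot: [0.02, 0.937, -0.057, 0.344]
contact_force: [-1.1, -0.6, -0.1]
width: -0.0002
```

Run:
```python
from h import *
st()
goto([(np.array([.0545,-.031,.0165]),8)])
```

```text
t 23.1 p [0.5644 0.0537 0.2448] wheel [ 74.3 -33.2 -30.8] roterr [  0.1 -19.7   0. ] F [-0.6  0.8 -0.8] q [ 0.05 -0.07  2.05 -0.23  0.47  1.91] w -0.0002
EFF wheel [ 83.4 -33.2 -56.2] ang -21.7 r 89.8
-0.04,0.03,0.98,-0,-0,0, -0.04,0.03,0.98,-0,-0,0, -0.03,0.03,0.98,-0,-0,0, -0.03,0.03,0.98,-0,-0,0, -0.03,0.03,0.98,-0,-0,0, -0.03,0.03,0.98,-0,-0,0, -0.03,0.03,0.98,-0,-0,0, -0.03,0.03,0.98,-0,-0,0
```

Call:
servo_tool(
  deltas=[-0.1,0,0.9,0,0,0,-0.1,0,0.9,0,0,0,-0.1,0,0.9,0,0,0,0,0,0.9,0,0,0,0,0,1,0,0,0,0,0,1,0,0,0,0,0,1,0,0,0,0,0,0.8,0,0,0,0,0,0,0,0,0],
)

```text
clock: 24.0
position: [0.6135, 0.0472, 0.1808]
ee_rot: [0.02, 0.937, -0.057, 0.344]
contact_force: [-0.2, 0.1, 0.2]
width: -0.0001
```

Run:
```python
from h import *
st()
goto([(np.array([.0547,-.0203,.0165]),5)])
```

```text
t 24.0 p [0.6135 0.0472 0.1808] wheel [ 43.7 -32.7  44.1] roterr [  0.1 -19.7   0.1] F [ 0.1 -0.1 -0.3] q [ 0.02  0.08  2.09 -0.32  0.29  1.99] w -0.0001
EFF wheel [ 52.8 -32.7  18.7] ang -31.8 r 62.1
0.02,0.25,-0.05,-0,-0.1,-0, 0.02,0.25,-0.05,-0,-0.1,-0, 0.02,0.25,-0.05,-0,-0.1,-0, 0.02,0.25,-0.05,-0,-0.1,-0, 0.02,0.25,-0.05,-0,-0.1,-0
```

Call:
servo_tool(
  deltas=[0,0.25,0,0,0,0,0,0.25,0,0,0,0,0,0.25,0,0,0,0,0,0.2,0,0,0,0,0,0,0,0,0,0],
)

```text
clock: 24.5
position: [0.6123, 0.037, 0.1818]
ee_rot: [0.02, 0.937, -0.057, 0.344]
contact_force: [0.5, 0.3, 0.1]
width: -0.0001
```

Run:
```python
from h import *
st()
```

```text
t 24.5 p [0.6123 0.037  0.1818] wheel [ 44.5 -22.5  43.6] roterr [  0.1 -19.7   0. ] F [ 0.3 -0.4  0.3] q [-0.01  0.07  2.09 -0.26  0.28  1.91] w -0.0001
EFF wheel [ 53.6 -22.4  18.2] ang -22.7 r 58.1
```

Call:
servo_tool(
  deltas=[0,0.1,0,0,0,0,0,0.1,0,0,0,0,0,0,0,0,0,0],
)

```text
clock: 24.8
position: [0.6122, 0.0352, 0.1824]
ee_rot: [0.02, 0.937, -0.057, 0.345]
contact_force: [-0.8, 0.0, -0.4]
width: 0.0003
```

Run:
```python
from h import *
st();snap('wrist','w16');spfit('w16',0,62);spfit('w14',0,62)
```

```text
t 24.8 p [0.6122 0.0352 0.1824] wheel [ 45.1 -20.7  43.4] roterr [  0.1 -19.6   0.1] F [-0.7  0.1 -0.5] q [-0.01  0.07  2.09 -0.25  0.28  1.9 ] w 0.0003
EFF wheel [ 54.1 -20.6  17.9] ang -20.8 r 57.9
w16 0 dir 3.11 thru-hub -1.15 off@hub -6.1 n 10 range 64 100 wid 12.8
w14 0 dir 1.05 thru-hub -1.82 off@hub -4.1 n 10 range 64 100 wid 12.0
```

Call:
servo_tool(
  deltas=[0,0.05,0,0,0,0,0,0,0,0,0,0,0,-0.4,0,0,0,0,0,-0.3,0,0,0,0,0,0,-1.2,0,0,0,0,0,-1.2,0,0,0,0,0,-1.2,0,0,0,0,0,-1.2,0,0,0,0,0,-1.2,0,0,0,0,0,-1.2,0,0,0,0,0.5,-1.2,0,0,0,0,0.7,-1.2,0,0,0,0,0.7,-1.2,0,0,0,0,0.7,-1,0,0,0,0,0,-1,0,0,0,0,0,-1,0,0,0],
)

```text
clock: 26.45
position: [0.5106, 0.0276, 0.3006]
ee_rot: [0.019, 0.935, -0.056, 0.348]
contact_force: [-0.4, -1.1, 0.1]
width: -0.0006
```

Run:
```python
from h import *
st();snap('wrist','w17');snap('top','top17');snap('side','side17')
for a in (0,72,-72,144,-144):
    try: spfit('w17',a)
    except Exception as e: print(a,e)
```

```text
t 26.45 p [0.5106 0.0276 0.3006] wheel [  97.6   -0.7 -102.3] roterr [  0.3 -19.1   0. ] F [-0.   1.1 -0.3] q [-0.05 -0.23  2.03 -0.07  0.63  1.68] w -0.0006
EFF wheel [ 106.4   -0.6 -127.8] ang -0.3 r 106.4
w17 0 dir -0.5 thru-hub 0.33 off@hub 1.0 n 18 range 32 100 wid 10.7
w17 72 dir 71.77 thru-hub 69.25 off@hub -2.9 n 18 range 32 100 wid 10.5
w17 -72 dir -72.26 thru-hub -69.44 off@hub 3.2 n 18 range 32 100 wid 10.5
w17 144 dir 145.55 thru-hub 141.41 off@hub -5.5 n 13 range 52 100 wid 9.7
w17 -144 dir -148.13 thru-hub -142.65 off@hub 7.3 n 11 range 56 96 wid 9.1
```

View pics/w17.png

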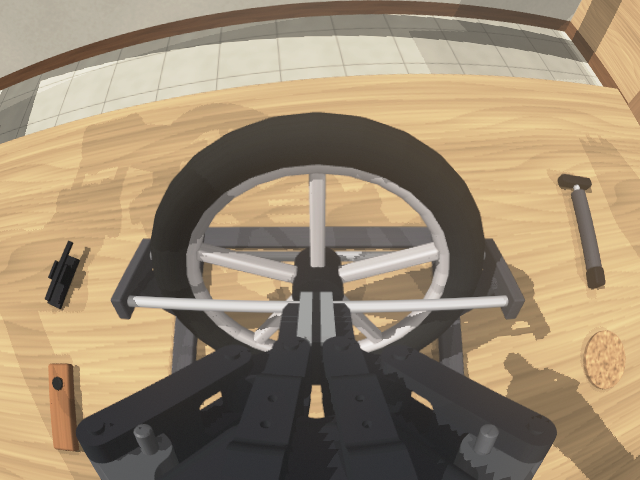

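Call:
servo_tool(
  deltas=[1,0,-1.5,0,0,0,1,0,-1.5,0,0,0,1,0,-1.5,0,0,0,1,0,-1.5,0,0,0,0,3,0,0,0,0,0,3,0,0,0,0,0,3,0,0,0,0,0,0,0,0,0,0],
)

```text
clock: 27.4
position: [0.4926, -0.0586, 0.3694]
ee_rot: [0.017, 0.937, -0.05, 0.345]
contact_force: [0.4, 0.1, -0.4]
width: -0.0001
```

Run:
```python
from h import *
st();snap('wrist','w18');snap('top','top18')
for a in (0,72,-72): spfit('w18',a)
a=np.load('pics/top0.npz')['im'].astype(int);b=np.load('pics/top18.npz')['im'].astype(int)
for n,(r0,r1,c0,c1) in dict(footL=(270,310,236,252),footR=(290,310,380,400),back=(190,215,395,405),remote=(260,325,145,172),gauge=(185,235,145,180),coaster=(290,340,478,525),pump=(180,270,495,535)).items(): print(n,np.abs(a-b)[r0:r1,c0:c1].mean().round(1))
```

```text
t 27.4 p [ 0.4926 -0.0586  0.3694] wheel [ 153.4   87.  -143. ] roterr [  0.8 -19.6  -0.5] F [-0.2 -0.1  0.5] q [-0.42 -0.3   1.9   0.27  0.88  1.15] w -0.0001
EFF wheel [ 162.5   87.3 -168.5] ang 28.3 r 184.5
w18 0 dir -0.68 thru-hub 1.02 off@hub 2.0 n 18 range 32 100 wid 10.6
w18 72 dir 71.28 thru-hub 69.46 off@hub -2.1 n 18 range 32 100 wid 10.6
w18 -72 dir -72.26 thru-hub -69.34 off@hub 3.4 n 18 range 32 100 wid 10.3
footL 4.3
footR 44.0
back 4.7
remote 6.4
gauge 5.5
coaster 21.0
pump 5.1
```

View pics/w18.png

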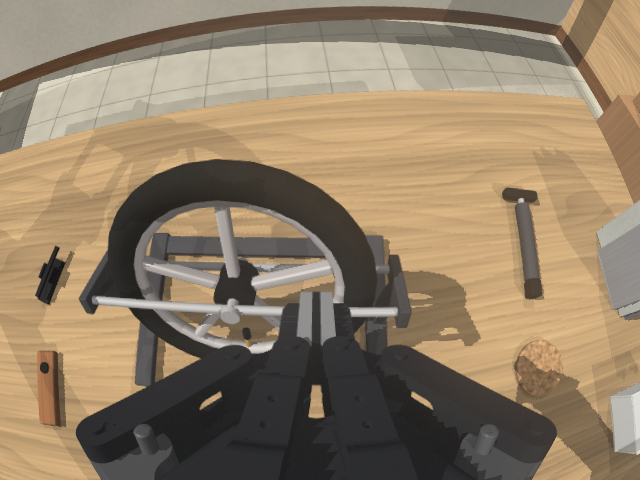

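```bash
python3 -c "
from rig import manip;print(manip.sign_off(),manip.get_state()['clock'])"
```

```text
the job is handed in; nothing more can be done
the job is handed in; nothing more can be done
```

The wheel is turned and handed in. The valve is at the bottom with the stem pointing up at the hub, and one spoke stands straight up to within about 1 degree. I pushed it clockwise with the closed fingertips through the spokes above the front bar. It took four pushes and a small final nudge, with the finger drawn out between each.

**One push slipped:** the first push slid off the front of its spoke. The fingers really end about 27 mm short of the reported tool tip, so they weren't deep enough. The finger then moved on into the gap that holds the valve and stopped close beside it. I saw no sign that it pushed the stem: the force was near zero, and the valve still sat midway between its spokes. But I can't fully rule out a light touch. After that I went in deeper and avoided that gap.

**Last checks:**
- **Wheel angle:** fitting the three upper spokes in the last two wrist pictures gave their directions within about 0.7 degrees of where they should be. A second fit, which relies on the hub position, gave up to about 1 degree for the top spoke and disagreed by 2 to 3 degrees on the side spokes. The errors were nearly equal and opposite left and right, so I put that down to a hub offset. The last picture shows the valve at the bottom.
- **Surroundings:** comparing top views from the start and the end, the remote, gauge, pump and the visible parts of the stand had not changed. The stand's right foot and the coaster looked different at the end, which I put down to the arm and its shadow covering them. Both had matched in an earlier view during the final pushes.
- **Forces and time:** contact readings between moves stayed under 5 N. The clock read 27.4 s at the end of the last move, with the arm clear of everything.

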